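Pack the pantry caddy and slide its transport lock home

ROBOT

A 6-joint arm with a two-finger parallel gripper is mounted at the origin on the work surface. World frame = base frame: x ahead of the robot, y to its left, z up, the work surface at z = 0. Lengths are in mm, angles in rad, forces in N, time in s.
With the tool pointing down it reaches from about 350 to 725 mm from the base axis. Payload 4.3 kg.
Tool frame: the origin (TCP) lies on the centre line of the jaws, within the pads' length; the fingertips stand 25 mm ahead of it and the grasp point (between the pads) lies 6 mm ahead of it (manip.tips_ahead is the distance from the TCP to the fingertips, in mm); z points along the fingers, y is the direction in which the jaws open and shut (so a half turn about z gives the same grasp; the last joint's range is limited). The gripper opens to 85 mm and grips with 20 to 120 N. Pads are 22 mm wide; open, the fingers measure 114 mm over their backs; the gripper's body (76 mm by 85 mm) begins 54 mm behind the grasp point. The pads swing forward as they close: fully open they stand 13 mm farther back than shut.
Start: joints at [1.011, 0.377, 0.081, 1.274, 0, 1.46], TCP at [250.012, 517.84, 256.329] pointing down, gripper open.
Joint ranges: [-2.72, 2.72], [-0.84, 1.66], [-1.02, 1.22], [-1.77, 2.12], [-1.37, 1.28], [-3.14, 3.14]. Speed limits (rad/s): [2.57, 2.57, 3.14, 3.14, 3.14, 3.14].

INTERFACE

Orientations are given as a rotation vector (axis times angle).
In Python, from plant import manip gives the robot as it stands. The module is installed in compiled form; this text tells all that it offers.
- The arm moves only by the tool servo_tool, never from a script. Its argument "steps" is one flat list of numbers, 5 for each row, row after row: the opening, from 0 (shut) to 1 (fully open), then the shift along the tool's x, y, z in mm, then the turn about the tool's z in rad. In form: [gripper, x, y, z, twist, gripper, x, y, z, twist, ...]. A call has 1 to 10 rows; each row shifts and turns the commanded pose from where the row before left it, along the tool's axes as they then stand; what a row does not reach is not made up. A row lasts 1/12 s, in which the tool goes at most 41.7 mm and 7.16 degrees, less where a joint would pass 70% of its speed; a pose out of reach is approached as far as the arm can. A call with a gripper value outside its range is refused whole. The fingers move at their own pace and stop on an object; the grip force is fixed at half the most. Time passes only in rows, so rows that do not move let the fingers close. It gives the time, the measured TCP pose, the force and the opening at its end, in the units of the state.
- manip.state(): the state, without advancing time (a new reading comes with each control period).
- manip.grab_frame(name): name is "scene" or "top" or "wrist"; returns the picture (384x512x3 uint8, red, green, blue); there is no depth.
- manip.camera_params(name): a dict with "fx", "fy", "cx", "cy" (pixels), "distortion" ([k1, k2, p1, p2, k3] as OpenCV has them; the pictures are not rectified), "R" (3x3) and "t" (3): a world point X has camera coordinates R X + t; the wrist camera has in their place "T_tool_cam" (4x4, takes a point from camera to tool coordinates, whose origin is the TCP and whose axes are the flange's). Camera axes: x right, y down, z forward; pixel columns grow to the right and rows downward; lengths in mm; the calibration is good to about 2 mm. A picture is of the moment at which its call begins: read the wrist's pose just before it. camera_params takes no time and is no camera call.
- manip.finish_job(): hands the job in, once; it reports no verdict.
Trained networks look in the newest picture that a camera, given by its name, has taken for a name from the list of things; names that differ only in an ending like _2 or _b are one class to them, and where a whole thing is asked for, a point or a joint stands for the part that bears it (a point fixed in the world has none). Each returns a list of dicts, best first, with "conf" (0 to 1); they miss things now and then, are a little off and sometimes report something else, mostly with a low value. They report only what shows in the picture. A call takes as long as a camera call.
- manip.search_frame(query, camera): "position" ([column, row] in pixels, amid what is visible of it).
The state is a dict: "t": time; "joint_positions": joint angles; "dq": joint speeds; "joint_torque": joint torques, N m; "tool_pos": TCP position; "ee_rot": TCP orientation; "wrist_force": force on the tool from outside, world axes, zero at the start; "wrist_torque": the same for the moment, N m; "opening": finger opening in mm.
Only numpy, scipy, OpenCV 4.12 (cv2) and the standard library are available. Lean on these libraries where they do the work, as an engineer would, in place of code of your own. Each camera call takes 0.05 s, during which the arm holds its last target.

TASK

Slide the caddy's brass lock comb by its black grip all the way open to its end stop, then stand every tin and jar that is on the counter upright and flat on the caddy's floor, inside its two lanes (a lane holds three single pieces, or the long tin and one single piece). Then slide the comb all the way back to its locked end stop over the packed pieces, let go, and leave the pepper mill, bowl and mug alone.

Things in the scene. Friction and masses are not known exactly. Their poses are not given: they have to be found in the camera images.
- caddy: dark wooden carrying caddy fixed to the counter: an open box with two lanes along its y. Origin: centre of the box's underside; x across the lanes, z up. Long side walls 10 mm thick (outer faces x +-80 mm, top z 74 mm, brass runners to z 78); end walls at y +-98 to +-108 mm, top z 60 mm; lane divider 6 mm thick at x 0, top z 53 mm. Packed pieces reach z 106 mm.
- lane_a (a point): centre of the floor of the near lane (caddy x -36.5 mm, z 8 mm). The lane is 67 mm wide along caddy x and 196 mm long along caddy y inside.
- lane_b (a point): centre of the floor of the far lane (caddy x +36.5 mm, z 8 mm). Same size: 67 mm wide, 196 mm long.
- rails (a point): middle of the two side rails (top z 74 mm) that carry the parked comb, beyond the box on the caddy's +y side, at caddy y 226 mm; they end at a foot board at y 344 to 356 mm.
- comb (a joint): travel of the brass lock comb along the caddy's +y: 0 = locked end stop (comb fully over the box), 0.21 m = open end stop (comb clear of the box, parked over the rails). It stays where it is left; about 2 N to move.
- comb_grip (a point): top centre of the comb's black grip: an upright block 50 mm along caddy x, 18 mm along caddy y, 36 mm high, standing on the comb's cross bar (26 mm wide, top z 88 mm). This point is 124 mm above the counter, at caddy x 0 and y = 121 mm + joint value.
- comb_tip (a point): tip of the comb's middle tine, top face. The comb is a flat brass plate, underside z 80, top z 88 mm, with three tines pointing to the caddy's -y: outer ones 21 mm wide above the side walls, middle one 28 mm wide above the divider. Grips of packed pieces pass in the 45 mm slots between them, above the lane centre lines.
- tin_green: Green square tin, 60 x 60 mm, body 66 mm high, flat lid, with a pale wooden grip block standing on the lid's centre: 24 mm along its x, 20 mm along its y, from 66 to 98 mm above the underside. Origin: centre of the underside; z up. About 0.22 kg. May be absent.
- tin_red: Red square tin, 60 x 60 mm, body 66 mm high, flat lid, with a pale wooden grip block standing on the lid's centre: 24 mm along its x, 20 mm along its y, from 66 to 98 mm above the underside. Origin: centre of the underside; z up. About 0.22 kg. May be absent.
- jar_white: White round ceramic jar, 60 mm diameter, body and flat lid together 66 mm high, with an upright round wooden knob of 22 mm diameter on the lid's centre from 66 to 98 mm above the underside. Origin: centre of the underside; z up. About 0.25 kg. May be absent.
- jar_blue: Blue round ceramic jar, 60 mm diameter, body and flat lid together 66 mm high, with an upright round wooden knob of 22 mm diameter on the lid's centre from 66 to 98 mm above the underside. Origin: centre of the underside; z up. About 0.25 kg. May be absent.
- tin_long: Yellow long tin, 60 mm along its x and 124 mm along its y, body 66 mm high, with a pale wooden grip block on the lid's centre: 24 mm along its x, 20 mm along its y, from 66 to 98 mm above the underside. Origin: centre of the underside; z up. About 0.32 kg. May be absent.
- mill: bystander: wooden pepper mill, 56 mm diameter, 190 mm high, origin at its underside
- bowl: bystander: wooden bowl, 120 mm diameter, 55 mm high, origin at its underside
- mug: bystander: white mug, 80 mm diameter, 90 mm high, origin at its underside

How it is judged (in metres and radians):
On the way, in this order (a step that is already met when the one before it is completed fails the run):
1. the lock comb is fully open, within 4 mm of its open end stop (value of joint comb above 0.206 m), for 0.2 s.
2. every tin and jar present stands upright on the caddy's floor inside the lanes, with the comb still clear of the box (travel over 190 mm) (x of tin_green in the frame of caddy between -0.072 and 0.072 m and y of tin_green in the frame of caddy between -0.1 and 0.1 m and z of tin_green in the frame of caddy between 0.003 and 0.014 m and angle between each of tin_green, tin_red, jar_white, jar_blue, tin_long's own z axis and vertical below 0.08 rad and x of tin_red in the frame of caddy between -0.072 and 0.072 m and y of tin_red in the frame of caddy between -0.1 and 0.1 m and z of tin_red in the frame of caddy between 0.003 and 0.014 m and x of jar_white in the frame of caddy between -0.072 and 0.072 m and y of jar_white in the frame of caddy between -0.1 and 0.1 m and z of jar_white in the frame of caddy between 0.003 and 0.014 m and x of jar_blue in the frame of caddy between -0.072 and 0.072 m and y of jar_blue in the frame of caddy between -0.1 and 0.1 m and z of jar_blue in the frame of caddy between 0.003 and 0.014 m and x of tin_long in the frame of caddy between -0.072 and 0.072 m and y of tin_long in the frame of caddy between -0.1 and 0.1 m and z of tin_long in the frame of caddy between 0.003 and 0.014 m and value of joint comb above 0.19 m), for 0.2 s.
3. the lock comb is fully home, within 4 mm of its locked end stop (value of joint comb below 0.004 m), for 0.2 s.
At the end, for the whole second after the job is handed in: Every tin and jar present stands on the caddy's floor inside the lanes (underside within 6 mm of the floor, tilted less than 0.08 rad), at rest, and the lock comb is within 5 mm of its locked end stop (x of tin_green in the frame of caddy between -0.072 and 0.072 m and y of tin_green in the frame of caddy between -0.1 and 0.1 m and z of tin_green in the frame of caddy between 0.003 and 0.014 m and angle between each of tin_green, tin_red, jar_white, jar_blue, tin_long's own z axis and vertical below 0.08 rad and x of tin_red in the frame of caddy between -0.072 and 0.072 m and y of tin_red in the frame of caddy between -0.1 and 0.1 m and z of tin_red in the frame of caddy between 0.003 and 0.014 m and x of jar_white in the frame of caddy between -0.072 and 0.072 m and y of jar_white in the frame of caddy between -0.1 and 0.1 m and z of jar_white in the frame of caddy between 0.003 and 0.014 m and x of jar_blue in the frame of caddy between -0.072 and 0.072 m and y of jar_blue in the frame of caddy between -0.1 and 0.1 m and z of jar_blue in the frame of caddy between 0.003 and 0.014 m and x of tin_long in the frame of caddy between -0.072 and 0.072 m and y of tin_long in the frame of caddy between -0.1 and 0.1 m and z of tin_long in the frame of caddy between 0.003 and 0.014 m and value of joint comb below 0.005 m and linear speed of each of tin_green, tin_red, jar_white, jar_blue, tin_long below 0.02 m/s); the robot touches nothing.
It fails at once if the mill is moved more than 30 mm (distance of mill from where it was at the start of the episode above 0.03 m).
It fails at once if the bowl is moved more than 30 mm (distance of bowl from where it was at the start of the episode above 0.03 m).
It fails at once if the mug is moved more than 30 mm (distance of mug from where it was at the start of the episode above 0.03 m).
Of tin_green, tin_red, jar_white, jar_blue, tin_long only 4 to 5 are there at a start; the rules pass over those that are not, and their reading is None.
At some moment in a run one of tin_green, tin_red, jar_white, jar_blue, tin_long may be knocked a few centimetres aside while the robot is not near it.
It also fails if it takes over 200 s, if anything falls off the work surface, if the arm or the gripper's body presses on something with over 40 N, if the wrist force passes 120 N, or if a joint passes its speed limit or range.

## Working session

There is one attempt and no reset: what is moved stays moved. The work goes in short steps, Python scripts to look and compute and a tool call to move; the robot and the scene stay as the last step left them, time stands still between calls to the robot, and variables do not carry over. Pictures are saved under pics/ and viewed, and the job is handed in when it is done.

Besides the shell and the picture viewer there is one more tool, called after ">>>" as name(argument=value, ...) on one line, values as JSON. servo_tool: Moves the arm, as the interface text tells. Its arguments: {"type":"object","properties":{"steps":{"type":"array"}},"required":["steps"]}

```bash
mkdir -p pics; cat > h.py <<'E'
import numpy as np, cv2
from plant import manip
def snap(n,f):
    im=manip.grab_frame(n); cv2.imwrite('pics/'+f,im[:,:,::-1]); return im
E
python3 - <<'E'
from h import *
for c in ['scene','top','wrist']:
    snap(c,c+'0.png'); p=manip.camera_params(c); print(c,{k:np.round(v,4).tolist() for k,v in p.items()})
print(manip.state(), manip.tips_ahead)
for q in ['caddy','comb_grip','comb_tip','tin_green','tin_red','jar_white','jar_blue','tin_long','mill','bowl','mug']:
    print(q,[(np.round(r['position']).tolist(),round(r['conf'],2)) for r in manip.search_frame(q,'top')][:3])
E
```

```text
scene {'fx': 374.9754, 'fy': 374.9754, 'cx': 261.1347, 'cy': 183.7667, 'distortion': [-0.108, 0.0, 0.0, 0.0, 0.0], 'R': [[0.855, 0.5185, -0.0073], [0.4252, -0.7091, -0.5625], [-0.2969, 0.4779, -0.8268]], 't': [-513.6245, -193.6549, 1308.8344]}
top {'fx': 491.395, 'fy': 491.395, 'cx': 254.7503, 'cy': 190.797, 'distortion': [-0.1518, 0.0, 0.0, 0.0, 0.0], 'R': [[-0.0123, -0.9999, -0.0032], [-0.9857, 0.0127, -0.1679], [0.168, 0.0011, -0.9858]], 't': [20.7187, 620.0984, 1213.2671]}
wrist {'fx': 265.238, 'fy': 265.238, 'cx': 255.1018, 'cy': 191.3631, 'distortion': [-0.0563, 0.0, 0.0, 0.0, 0.0], 'T_tool_cam': [[-0.0002, -0.9457, -0.325, 83.8234], [1.0, 0.0001, -0.0008, 0.4658], [0.0008, -0.325, 0.9457, -117.081], [0.0, 0.0, 0.0, 1.0]]}
{'t': 0.15, 'joint_positions': array([1.01066836e+00, 3.77881772e-01, 7.99542034e-02, 1.27439970e+00,
       5.50090212e-07, 1.46049556e+00]), 'dq': array([-0.00065276, -0.00165376,  0.00171268,  0.0008082 , -0.00033773,
       -0.00031807]), 'joint_torque': array([ 1.73883891e-03, -4.64036965e+01,  2.70170546e+01,  1.39207966e-02,
       -1.16917130e-05, -1.29673313e-05]), 'tool_pos': array([249.76851166, 517.41692543, 255.59147961]), 'ee_rot': array([-7.00532094e-01, -3.06197430e+00,  2.27029321e-03]), 'wrist_force': array([-0.67915547, -0.68458597, -0.53376579]), 'wrist_torque': array([0.02899462, 0.03272867, 0.03245306]), 'opening': 85.33462313687691} 25.0
caddy [([268.0, 195.0], 0.77)]
comb_grip [([309.0, 124.0], 0.68), ([246.0, 192.0], 0.56), ([263.0, 195.0], 0.39)]
comb_tip [([246.0, 192.0], 0.82), ([402.0, 162.0], 0.26)]
tin_green [([414.0, 223.0], 0.86), ([121.0, 273.0], 0.25)]
tin_red [([399.0, 273.0], 0.88)]
jar_white [([287.0, 268.0], 0.75), ([398.0, 274.0], 0.16)]
jar_blue [([120.0, 271.0], 0.65)]
tin_long [([112.0, 216.0], 0.62)]
mill []
bowl [([238.0, 121.0], 0.76), ([398.0, 273.0], 0.33)]
mug [([306.0, 125.0], 0.8), ([290.0, 267.0], 0.53)]
```

View pics/top0.png

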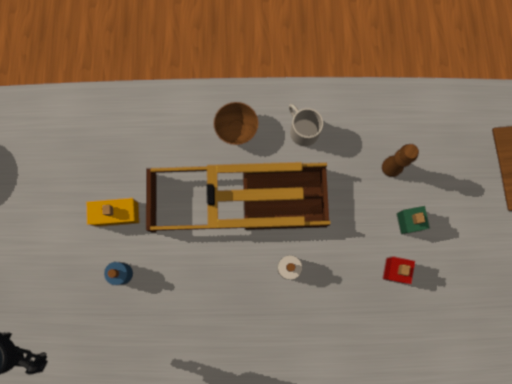

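View pics/scene0.png

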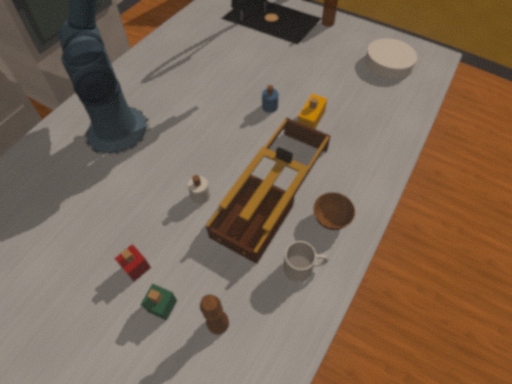

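View pics/wrist0.png

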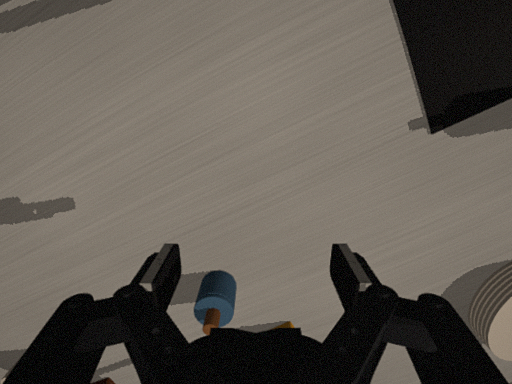

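The top view shows five pieces: yellow (112,212), blue (118,273), white (290,268), red (400,271) and green (413,220). The comb grip is at (211,195), the bowl and mug sit above the caddy, and the mill is at (400,158). The comb is partly open already. I'll zoom in to measure.

```bash
python3 - <<'E'
import cv2,numpy as np
im=cv2.imread('pics/top0.png')
def z(x0,y0,w,h,s,f): 
    c=cv2.resize(im[y0:y0+h,x0:x0+w],None,fx=s,fy=s,interpolation=cv2.INTER_CUBIC)
    for k in range(0,w,10): cv2.putText(c,str(x0+k),(k*s,8),0,.3,(255,255,255)); cv2.line(c,(k*s,10),(k*s,14),(255,255,255))
    for k in range(0,h,10): cv2.putText(c,str(y0+k),(0,k*s+4),0,.3,(255,255,255))
    cv2.imwrite(f,c)
z(140,150,200,95,4,'pics/c1.png'); z(375,195,60,100,6,'pics/c2.png'); z(80,190,65,100,6,'pics/c3.png'); z(265,245,50,45,10,'pics/c4.png')
E
```

```text
(no output)
```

View pics/c1.png

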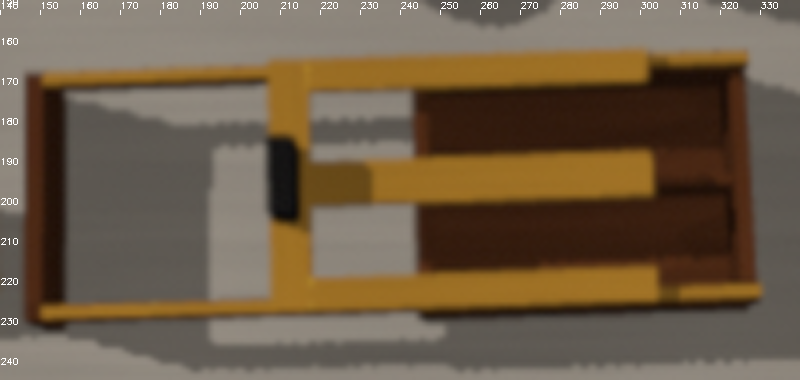

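View pics/c2.png

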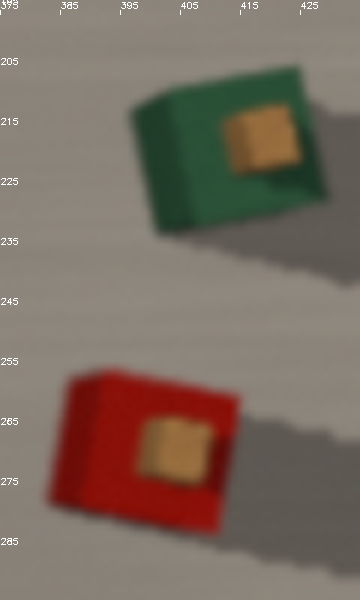

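View pics/c3.png

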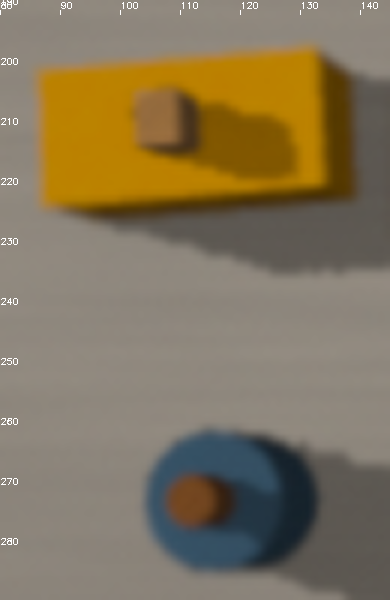

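View pics/c4.png

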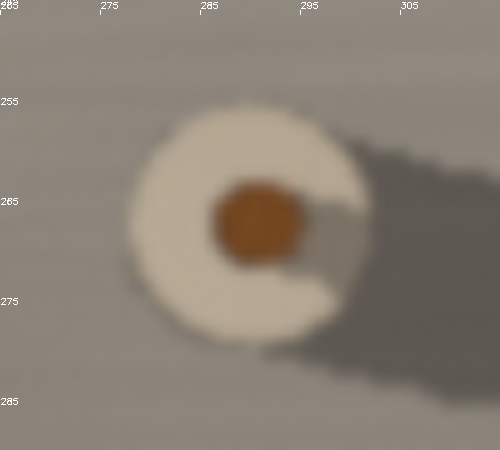

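```bash
cat >> h.py <<'E'
def proj(P,cam='top'):
    p=manip.camera_params(cam); K=np.array([[p['fx'],0,p['cx']],[0,p['fy'],p['cy']],[0,0,1.]])
    return cv2.projectPoints(np.asarray(P,float).reshape(-1,3),cv2.Rodrigues(np.array(p['R']))[0],np.array(p['t'],float),K,np.array(p['distortion'],float))[0].reshape(-1,2)
def unproj(uv,z,cam='top'):
    p=manip.camera_params(cam); K=np.array([[p['fx'],0,p['cx']],[0,p['fy'],p['cy']],[0,0,1.]])
    n=cv2.undistortPoints(np.asarray(uv,float).reshape(-1,1,2),K,np.array(p['distortion'],float)).reshape(-1,2)
    R=np.array(p['R']);t=np.array(p['t']); C=-R.T@t; d=np.c_[n,np.ones(len(n))]@R
    z=np.broadcast_to(z,len(n)); return C+d*((z-C[2])/d[:,2])[:,None]
E
python3 - <<'E'
from h import *
from scipy.optimize import least_squares
o=np.array([140,150.])-.375
obs=[((269,62),(80,134,88,1)),((274,305),(-80,134,88,1)),((310,62),(80,108,88,1)),((312,281),(-59,108,88,1)),((648,51),(80,None,88,0)),
((657,301),(-80,None,88,0)),((653,150),(14,None,88,0)),((653,196),(-14,None,88,0)),((414,95),(None,108,60,0)),((417,255),(None,108,60,0)),((430,120),(None,98,60,0)),((728,110),(None,-98,60,0)),((737,235),(None,-98,60,0)),((745,110),(None,-108,60,0)),((755,235),(None,-108,60,0)),
((747,51),(80,None,78,0)),((762,298),(-80,None,78,0))]
def f(v):
    r=[]
    for px,(x,y,z,k) in obs:
        w=unproj(np.array(px)/4+o,z)[0,:2]-v[:2]; c,s=np.cos(v[2]),np.sin(v[2])
        l=np.array([c*w[0]+s*w[1],-s*w[0]+c*w[1]])
        if x is not None:r.append(l[0]-x)
        if y is not None:r.append(l[1]-y-k*v[3])
    return np.array(r)
s=least_squares(f,[500,0,0,100],loss='soft_l1'); print(s.x.round(3)); print(f(s.x).round(1))
x,y,a,j=s.x
print('grip',[x-np.sin(a)*(121+j),y+np.cos(a)*(121+j)])
def pts(o,sc,l,z):
    return unproj(np.array(l)/sc+np.array(o)-.5+.5/sc,z)[:,:2]
for n,o,l,g,sg in [('green',(375,195),[(170,90),(300,67),(328,198),(195,226)],[(255,109),(291,103),(301,162),(264,170)],0),
 ('red',(375,195),[(105,370),(240,398),(218,533),(80,507)],[(165,417),(213,424),(206,487),(157,478)],0),
 ('long',(80,190),[(40,72),(318,48),(327,186),(45,207)],[(136,90),(181,90),(184,147),(139,148)],0)]:
    L=pts(o,6,l,66);G=pts(o,6,g,98); e=L[1]-L[0]+L[2]-L[3]; d=L[3]-L[0]+L[2]-L[1]
    print(n,L.mean(0).round(1),G.mean(0).round(1),'edge ang(deg) of long',np.degrees(np.arctan2(e[1],e[0])).round(1),np.degrees(np.arctan2(d[1],d[0])).round(1),np.linalg.norm(e)/2,np.linalg.norm(d)/2,[np.linalg.norm(G[1]-G[0]),np.linalg.norm(G[2]-G[1])])
print('blue',pts((80,190),6,[(214,501)],66),pts((80,190),6,[(194,501)],98))
print('white',pts((265,245),10,[(252,223)],66),pts((265,245),10,[(258,223)],98))
E
```

```text
Traceback (most recent call last):
  File "h.py", line 9, in unproj
    p=manip.camera_params(cam); K=np.array([[p['fx'],0,p['cx']],[0,p['fy'],p['cy']],[0,0,1.]])
ValueError: time passes only in moves, steps and waits
```

```bash
python3 - <<'E'
s=open('h.py').read().replace("p=manip.camera_params(cam);","p=CP(cam);").replace("def snap","_c={}\ndef CP(c):\n    if c not in _c:_c[c]=manip.camera_params(c)\n    return _c[c]\ndef snap")
open('h.py','w').write(s)
E
cat > m.py <<'E'
from h import *
from scipy.optimize import least_squares
o=np.array([140,150.])-.375
obs=[((269,62),(80,134,88,1)),((274,305),(-80,134,88,1)),((310,62),(80,108,88,1)),((312,281),(-59,108,88,1)),((648,51),(80,None,88,0)),
((657,301),(-80,None,88,0)),((653,150),(14,None,88,0)),((653,196),(-14,None,88,0)),((414,95),(None,108,60,0)),((417,255),(None,108,60,0)),((430,120),(None,98,60,0)),((728,110),(None,-98,60,0)),((737,235),(None,-98,60,0)),((745,110),(None,-108,60,0)),((755,235),(None,-108,60,0)),
((747,51),(80,None,78,0)),((762,298),(-80,None,78,0))]
W=[unproj(np.array(px)/4+o,q[2])[0,:2] for px,q in obs]
def f(v):
    r=[]
    for w,(px,(x,y,z,k)) in zip(W,obs):
        w=w-v[:2]; c,s=np.cos(v[2]),np.sin(v[2])
        l=np.array([c*w[0]+s*w[1],-s*w[0]+c*w[1]])
        if x is not None:r.append(l[0]-x)
        if y is not None:r.append(l[1]-y-k*v[3])
    return np.array(r)
s=least_squares(f,[500,0,0,100],loss='soft_l1'); print(s.x.round(3)); print(f(s.x).round(1))
x,y,a,j=s.x
print('grip',[x-np.sin(a)*(121+j),y+np.cos(a)*(121+j)])
def pts(o,sc,l,z):
    return unproj(np.array(l)/sc+np.array(o)-.5+.5/sc,z)[:,:2]
for n,o,l,g,sg in [('green',(375,195),[(170,90),(300,67),(328,198),(195,226)],[(255,109),(291,103),(301,162),(264,170)],0),
 ('red',(375,195),[(105,370),(240,398),(218,533),(80,507)],[(165,417),(213,424),(206,487),(157,478)],0),
 ('long',(80,190),[(40,72),(318,48),(327,186),(45,207)],[(136,90),(181,90),(184,147),(139,148)],0)]:
    L=pts(o,6,l,66);G=pts(o,6,g,98); e=L[1]-L[0]+L[2]-L[3]; d=L[3]-L[0]+L[2]-L[1]
    print(n,L.mean(0).round(1),G.mean(0).round(1),'edge ang(deg) of long',np.degrees(np.arctan2(e[1],e[0])).round(1),np.degrees(np.arctan2(d[1],d[0])).round(1),np.linalg.norm(e)/2,np.linalg.norm(d)/2,[np.linalg.norm(G[1]-G[0]),np.linalg.norm(G[2]-G[1])])
print('blue',pts((80,190),6,[(214,501)],66),pts((80,190),6,[(194,501)],98))
print('white',pts((265,245),10,[(252,223)],66),pts((265,245),10,[(258,223)],98))
E
python3 m.py
```

```text
[ 605.883  -65.303 -508.917   63.039]
[ 0.  -0.2  5.8 -0.6 -0.9 -0.2 -1.   1.5 -1.1  0.3  1.3  0.1 -1.7 -0.5
 -1.5  2.4  1.2  1.3 -0.4 -0.8  0.7]
grip [np.float64(601.9681052335328), np.float64(118.69446478925867)]
green [ 540.  -399.8] [ 540.1 -402. ] edge ang(deg) of long -80.5 -171.9 59.64418532708243 58.15000005099229 [np.float64(15.902398306457107), np.float64(24.989537048077267)]
red [ 410.9 -354.5] [ 410.7 -355.2] edge ang(deg) of long -102.5 167.2 59.84532077696123 58.03738702320794 [np.float64(20.42258929766974), np.float64(25.957077968008637)]
long [570.3 385.7] [570.1 385.4] edge ang(deg) of long -86.0 -175.1 123.35164369762488 59.180580122811655 [np.float64(19.394337374588442), np.float64(24.089496837846)]
blue [[412.07428497 367.20065693]] [[411.93552959 366.39505433]]
white [[424.59340049 -71.95811667]] [[424.13253118 -71.25211491]]
```

```bash
cat >> h.py <<'E'
CAD=np.array([605.9,-65.3]); CA=0.0213
def cad(x,y):
    c,s=np.cos(CA),np.sin(CA); return CAD+np.array([c*x-s*y,s*x+c*y])
def pose():
    s=manip.state(); R=cv2.Rodrigues(np.array(s['ee_rot']))[0]; return s,np.array(s['tool_pos']),R
def jawyaw(R): return np.arctan2(R[1,1],R[0,1])
def plan(wps,g,ints=True):
    """wps: list of (x,y,z,jawyaw or None[,g]); prints rows"""
    s,p,R=pose(); print('t',round(s['t'],2),'pos',p.round(1),'jaw',round(jawyaw(R),3),'open',round(s['opening'],1),'q6',s['joint_positions'].round(2)[[0,5]],'F',np.round(s['wrist_force'],1))
    rows=[]; 
    for w in wps:
        tgt=np.array(w[:3],float); gg=w[4] if len(w)>4 else g
        if w[3] is None: dy=0
        else:
            dy=(w[3]-jawyaw(R)+np.pi/2)%np.pi-np.pi/2
        d=tgt-p; n=max(1,int(np.ceil(max(np.linalg.norm(d)/40,abs(dy)/.12))))
        out=[]
        for i in range(n):
            rem=n-i
            v=R.T@((tgt-p)/rem); v=np.round(v,0 if rem>1 else 1)
            rm=0 if w[3] is None else ((w[3]-jawyaw(R)+np.pi/2)%np.pi-np.pi/2)
            # tool z down -> +twist about tool z = -yaw
            tw=round(-rm/rem,2 if rem>1 else 3)
            p=p+R@v; R=R@cv2.Rodrigues(np.array([0,0,tw]))[0]
            out.append([gg,*[float(a) for a in v],float(tw)])
        print(w,n); 
        for k in range(0,n,10): print(','.join(f'{a:g}' for r in out[k:k+10] for a in r))
E
python3 - <<'E'
from h import *
print('mill',unproj([(392,168)],20),'mug',unproj([(306,125)],60),'bowl',unproj([(236,122)],40),proj([[*cad(0,0),8]]))
g=cad(0,184)
print(g,cad(0,331))
plan([(g[0],g[1],230,CA+np.pi/2),(g[0],g[1],118,None)],1)
E
```

```text
mill [[ 683.42232873 -357.70399565   20.        ]] mug [[ 792.89111447 -124.06315194   60.        ]] bowl [[809.69910294  60.79201978  40.        ]] [[284.26167155 198.56842696]]
[601.98109634 118.6582621 ] [598.8502331  265.62491714]
t 0.7 pos [250.  517.9 256.4] jaw 1.121 open 85.3 q6 [1.01 1.46] F [-0.4 -0.9 -0.7]
(np.float64(601.9810963435855), np.float64(118.65826209804153), 230, 1.5920963267948967) 14
1,-35,-15,2,-0.03,1,-35,-16,2,-0.03,1,-34,-17,2,-0.03,1,-34,-18,2,-0.03,1,-33,-19,2,-0.04,1,-32,-20,2,-0.03,1,-32,-21,2,-0.04,1,-31,-22,2,-0.03,1,-30,-23,2,-0.04,1,-29,-24,2,-0.03
1,-28,-25,2,-0.04,1,-27,-27,1,-0.03,1,-27,-27,2,-0.04,1,-24.9,-28.3,1.3,-0.031
(np.float64(601.9810963435855), np.float64(118.65826209804153), 118, None) 3
1,-0,-0,37,0,1,-0,-0,38,0,1,-0,-0.1,37,0
```

>>> servo_tool(steps=[1,-35,-15,2,-0.03,1,-35,-16,2,-0.03,1,-34,-17,2,-0.03,1,-34,-18,2,-0.03,1,-33,-19,2,-0.04,1,-32,-20,2,-0.03,1,-32,-21,2,-0.04,1,-31,-22,2,-0.03,1,-30,-23,2,-0.04,1,-29,-24,2,-0.03])

```text
t: 1.53
tool_pos: [503.2, 231.1, 236.4]
ee_rot: [0.185, 3.136, 0.001]
wrist_force: [1.6, 0.3, -0.2]
opening: 85.3
```

>>> servo_tool(steps=[1,-28,-25,2,-0.04,1,-27,-27,1,-0.03,1,-27,-27,2,-0.04,0.8,-24.9,-28.3,1.3,-0.031,0.7,0,0,0,0])

```text
t: 1.95
tool_pos: [606.0, 113.1, 229.1]
ee_rot: [-0.024, 3.139, -0.004]
wrist_force: [0.1, 0.3, 0.6]
opening: 63.9
```

```bash
python3 - <<'E'
from h import *
g=cad(0,184)
plan([(g[0],g[1],118,CA+np.pi/2)],.7)
snap('wrist','w1.png')
E
```

```text
t 1.95 pos [606.  113.1 229.1] jaw 1.586 open 63.9 q6 [0.08 0.07] F [0.1 0.3 0.6]
(np.float64(601.9810963435855), np.float64(118.65826209804153), 118, 1.5920963267948967) 3
0.7,1,2,37,-0,0.7,2,2,37,-0,0.7,1.2,1.9,37.1,-0.006
```

View pics/w1.png

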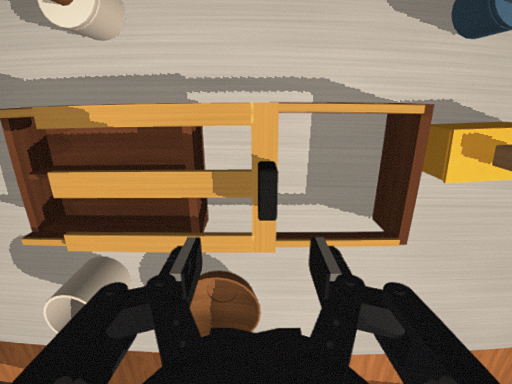

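```bash
cat >> h.py <<'E'
def wproj(P,s=None):
    s=s or manip.state(); p=CP('wrist'); R=cv2.Rodrigues(np.array(s['ee_rot']))[0]; T=np.eye(4);T[:3,:3]=R;T[:3,3]=s['tool_pos']
    C=np.linalg.inv(T@np.array(p['T_tool_cam'])); K=np.array([[p['fx'],0,p['cx']],[0,p['fy'],p['cy']],[0,0,1.]])
    return cv2.projectPoints(np.asarray(P,float).reshape(-1,3),cv2.Rodrigues(C[:3,:3])[0],C[:3,3],K,np.array(p['distortion'],float))[0].reshape(-1,2)
def wunproj(uv,z,s=None):
    s=s or manip.state(); p=CP('wrist'); R=cv2.Rodrigues(np.array(s['ee_rot']))[0]; T=np.eye(4);T[:3,:3]=R;T[:3,3]=s['tool_pos']
    M=T@np.array(p['T_tool_cam']); K=np.array([[p['fx'],0,p['cx']],[0,p['fy'],p['cy']],[0,0,1.]])
    n=cv2.undistortPoints(np.asarray(uv,float).reshape(-1,1,2),K,np.array(p['distortion'],float)).reshape(-1,2)
    d=np.c_[n,np.ones(len(n))]@M[:3,:3].T; C=M[:3,3]; return C+d*((z-C[2])/d[:,2])[:,None]
E
python3 - <<'E'
from h import *
print(wproj([[*cad(0,184),124],[*cad(25,184),124],[*cad(-25,184),124],[*cad(80,-108),78],[*cad(-80,-108),78],[*cad(-80,197),88],[*cad(80,197),88]]))
E
```

```text
[[258.18646809 197.05305651]
 [258.22567754 222.44541794]
 [258.14091764 169.83980739]
 [ 18.87531318 246.27824104]
 [-22.18082858 110.74663513]
 [271.65701712 102.75209559]
 [269.56171724 252.81791246]]
```

```bash
python3 - <<'E'
from h import *
s,p,R=pose();print(s['t'],p,jawyaw(R),s['dq'].round(3))
snap('wrist','w2.png')
s,p,R=pose();print(s['t'],p,jawyaw(R))
print(wproj([[*cad(0,184),124],[*cad(80,-108),78],[*cad(-80,-108),78],[*cad(-80,197),88],[*cad(80,197),88]]))
E
```

```text
2.0 [603.92306451 115.69010364 229.26056746] 1.5869436853453607 [ 0.059 -0.034 -0.039  0.018  0.029  0.022]
2.05 [602.57261923 117.42911471 229.51883796] 1.5890566966643793
[[256.11850415 198.43706772]
 [ 17.5488683  246.85813128]
 [-23.26830018 111.63585073]
 [269.77973531 104.39380579]
 [267.71368536 253.85770961]]
```

View pics/w2.png

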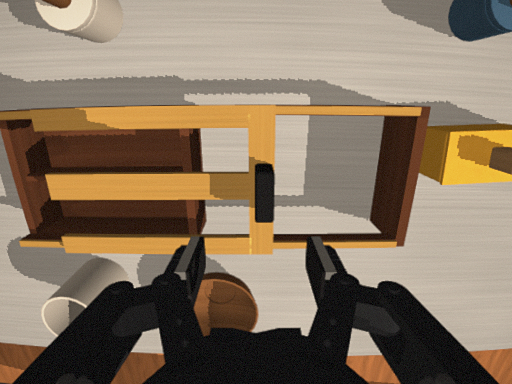

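```bash
python3 - <<'E'
from h import *
s,p,R=pose()
print('tips',wproj(p+R@np.array([0,0,25.]),s),wproj([p+R@np.array([0,33,13.]),p+R@np.array([0,-33,13.])],s))
im=snap('scene','s1.png'); 
P=[[*cad(80,-108),78],[*cad(-80,-108),78],[*cad(-80,197),88],[*cad(80,197),88],[*cad(0,184),124],[*cad(80,344),74],[*cad(-80,344),74],[424.5,-72,66],[412,367,66],[570,385.5,66],[540,-400,66],[411,-354.7,66]]
a=proj(P,'scene'); b=im[:,:,::-1].copy()
b=cv2.resize(b,None,fx=3,fy=3,interpolation=cv2.INTER_CUBIC)
for q in a: cv2.drawMarker(b,tuple(int(v) for v in (q*3+1)),(255,0,255),0,9,1)
cv2.imwrite('pics/s1a.png',b[250:830,480:1080]); cv2.imwrite('pics/s1b.png',b[500:1000,250:850])
im=snap('top','t1.png'); a=proj(P,'top'); b=cv2.resize(im[:,:,::-1],None,fx=4,fy=4,interpolation=cv2.INTER_CUBIC)
for q in a: cv2.drawMarker(b,tuple(int(v) for v in (q*4+1.5)),(255,0,255),0,9,1)
cv2.imwrite('pics/t1a.png',b[600:1150,560:1360])
E
```

```text
tips [[254.49180249 245.34259995]] [[312.37385373 256.07297406]
 [196.51007663 256.00755783]]
```

View pics/s1a.png

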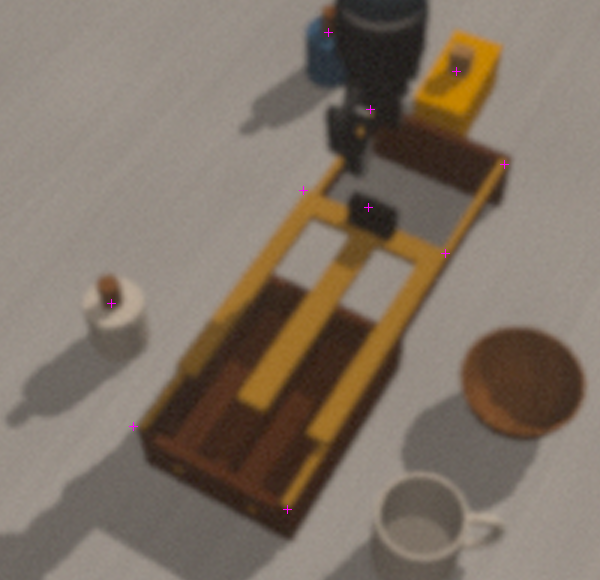

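View pics/s1b.png

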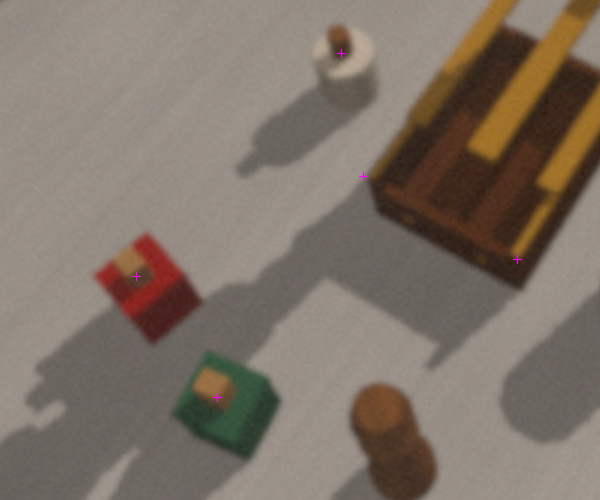

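View pics/t1a.png

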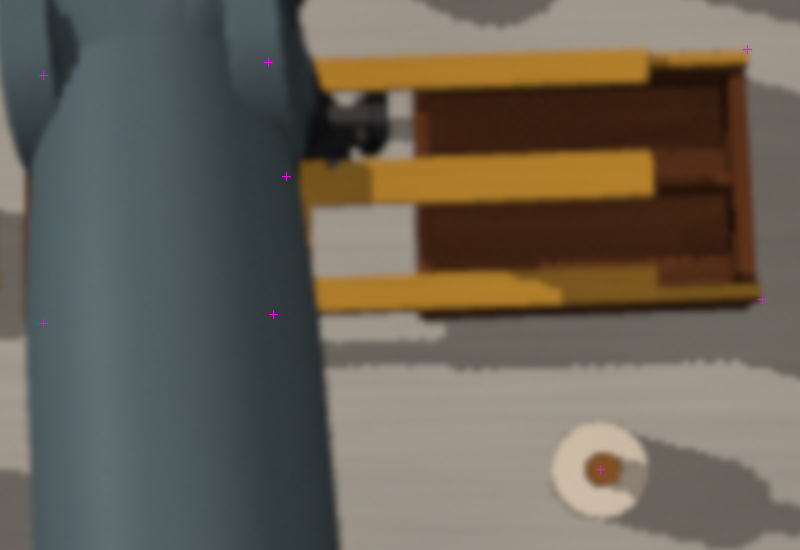

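>>> servo_tool(steps=[0.7,0,0,37,0,0.7,0,-2,37,0,0.7,0,-2,37,0,0,0,0,0,0,0,0,0,0,0,0,0,0,0,0,0,0,0,0,0,0,0,0,0,0,0,0,0,0,0])

```text
t: 2.9
tool_pos: [602.9, 115.4, 121.8]
ee_rot: [-0.034, 3.138, 0.002]
wrist_force: [-4.9, 1.8, 7.2]
opening: 17.3
```

```bash
python3 - <<'E'
from h import *
s,p,R=pose();snap('wrist','w3.png');print(wproj(p+R@np.array([0,0,6.]),s))
g=cad(0,331)
plan([(g[0],g[1],p[2],CA+np.pi/2)],0)
E
```

```text
[[254.37676348 263.33622374]]
t 2.95 pos [602.9 115.3 121.8] jaw 1.592 open 16.9 q6 [0.09 0.06] F [-5.   2.   7.7]
(np.float64(598.8502330963413), np.float64(265.6249171437595), np.float64(121.79215084149261), 1.5920963267948967) 4
0,0,38,0,0,0,0,37,0,0,0,0,38,0,0,0,0.8,37.4,0.1,0
```

View pics/w3.png

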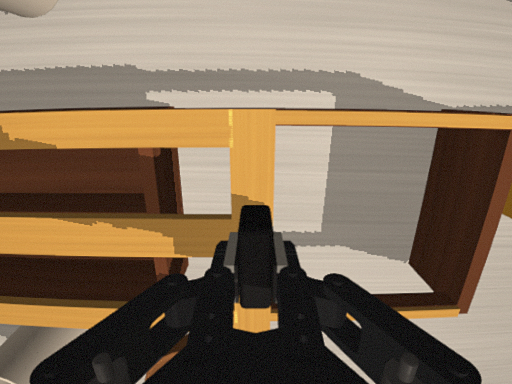

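>>> servo_tool(steps=[0,0,30,0,0,0,0,30,0,0,0,0,30,0,0,0,0,25,0,0,0,0,15,0,0,0,0,8,0,0,0,0,5,0,0,0,0,3,0,0,0,0,2,0,0])

```text
t: 3.7
tool_pos: [600.0, 262.9, 121.8]
ee_rot: [-0.034, 3.138, -0.0]
wrist_force: [-3.2, -1.8, 6.5]
opening: 17.1
```

>>> servo_tool(steps=[0,0,1,0,0,0,0,1,0,0,0,0,0,0,0])

```text
t: 3.95
tool_pos: [600.0, 264.6, 121.8]
ee_rot: [-0.033, 3.138, 0.0]
wrist_force: [-5.3, -0.5, 7.5]
opening: 17.0
```

>>> servo_tool(steps=[0,0,2,0,0,0,0,2,0,0,0,0,0,0,0])

```text
t: 4.2
tool_pos: [599.9, 267.8, 121.8]
ee_rot: [-0.032, 3.138, -0.003]
wrist_force: [-4.7, -3.7, 7.6]
opening: 16.9
```

>>> servo_tool(steps=[0,0,2,0,0,0,0,2,0,0,0,0,0,0,0])

```text
t: 4.45
tool_pos: [599.9, 268.0, 121.8]
ee_rot: [-0.029, 3.138, -0.014]
wrist_force: [-4.0, -15.1, 10.0]
opening: 17.2
```

>>> servo_tool(steps=[0,0,-3,0,0,0.5,0,0,0,0,0.5,0,0,0,0,0.5,0,0,0,0,0.5,0,0,-30,0,0.5,0,0,-40,0,0.5,0,0,-30,0])

```text
t: 5.03
tool_pos: [599.0, 270.0, 221.1]
ee_rot: [-0.034, 3.14, 0.0]
wrist_force: [1.7, 0.0, -0.1]
opening: 42.7
```

```bash
sed -i 's/CAD=np.array(\[605.9,-65.3\])/CAD=np.array([605.9,-63.1])/' h.py; python3 - <<'E'
from h import *
s,p,R=pose();print(p,jawyaw(R),s['opening'],s['dq'].round(3));snap('wrist','w4.png');snap('scene','s4.png')
plan([(570,385.5,200,np.pi/2+.076)],.5)
print(wproj([[570,385.5,98],[412,367,98],[*cad(-80,344),74],[*cad(80,344),74],[*cad(-80,344),88],[*cad(-80,344),88],],s))
E
```

```text
[598.96558411 269.96266668 221.06279709] 1.592438387683094 42.667154374251396 [-0.    -0.108  0.773  0.833  0.002  0.   ]
t 5.13 pos [602.4 271.2 226.1] jaw 1.593 open 43.0 q6 [0.33 0.31] F [ 1.1  0.7 -0.2]
(570, 385.5, 200, 1.6467963267948966) 4
0.5,8,29,7,-0.01,0.5,7,29,6,-0.01,0.5,7,29,7,-0.02,0.5,6.2,28.4,6.2,-0.014
[[378.63063742 165.77949552]
 [384.56132134 -31.86956537]
 [266.26639287 104.55604857]
 [264.34909649 251.32855981]
 [266.87361782 104.77447427]
 [266.87361782 104.77447427]]
```

View pics/w4.png

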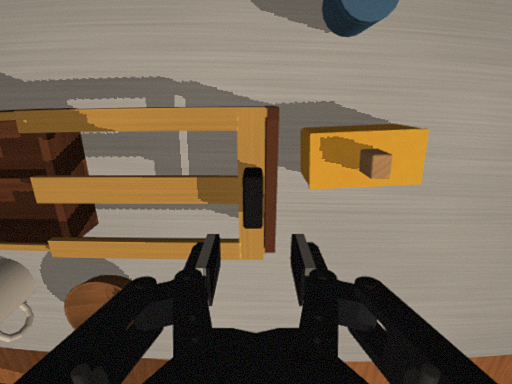

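View pics/s4.png

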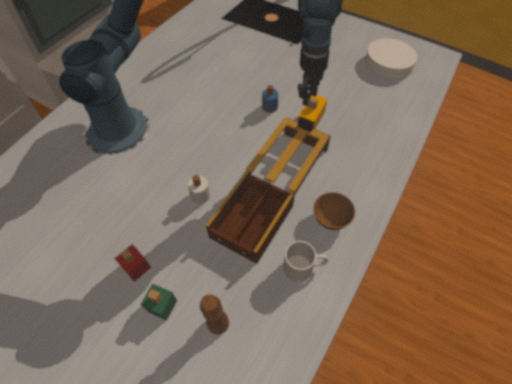

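>>> servo_tool(steps=[0.5,8,29,7,-0.01,0.5,7,29,6,-0.01,0.5,7,29,7,-0.02,0.5,6,28,6,-0.01,0.5,0,0,0,0,0.5,0,0,0,0])

```text
t: 5.63
tool_pos: [565.4, 385.0, 191.7]
ee_rot: [0.117, -3.139, 0.001]
wrist_force: [0.6, -0.8, -0.7]
opening: 42.7
```

```bash
python3 - <<'E'
from h import *
s,p,R=pose();im=snap('wrist','w5.png')
print(wproj([[570,385.5,98]],s))
plan([(570,385.5,100,np.pi/2+.076)],.5)
plan([(570,385.5,180,np.pi/2+.076)],.5)
c=cv2.resize(im[40:240,160:360,::-1],None,fx=3,fy=3); cv2.imwrite('pics/w5c.png',c)
E
```

```text
[[255.01345948 208.92145296]]
t 5.68 pos [566.1 383.9 192.3] jaw 1.643 open 42.6 q6 [0.5  0.43] F [-0.1 -0.2 -0.3]
(570, 385.5, 100, 1.6467963267948966) 3
0.5,-1,0,31,-0,0.5,-2,1,31,-0,0.5,-1,0.4,30.3,-0.004
t 5.68 pos [566.1 383.9 192.3] jaw 1.643 open 42.6 q6 [0.5  0.43] F [-0.1 -0.2 -0.3]
(570, 385.5, 180, 1.6467963267948966) 1
0.5,-4,1.3,12.3,-0.004
```

View pics/w5.png

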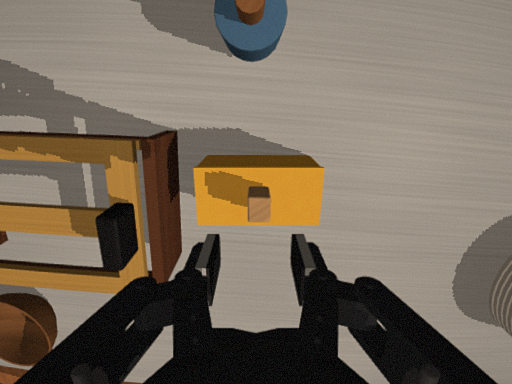

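>>> servo_tool(steps=[0.5,-1,2,31,0,0.5,-2,1,31,0,0.5,-1,1,30,0,0.5,0,0,3,0,0,0,0,0,0,0,0,0,0,0,0,0,0,0,0,0,0,0,0,0,0,0,0,0,0])

```text
t: 6.43
tool_pos: [570.8, 388.0, 99.4]
ee_rot: [-0.112, 3.138, 0.001]
wrist_force: [-0.4, 2.3, -1.1]
opening: 19.0
```

>>> servo_tool(steps=[0,0,0,-20,0,0,0,0,-40,0,0,0,0,-40,0,0,0,0,-10,0,0,0,0,0,0])

```text
t: 6.85
tool_pos: [572.7, 389.3, 213.8]
ee_rot: [-0.112, 3.13, 0.008]
wrist_force: [0.1, 0.7, -3.1]
opening: 18.9
```

```bash
python3 - <<'E'
from h import *
s,p,R=pose();im=snap('wrist','w6.png')
t=cad(36.5,-32)
plan([(t[0],t[1],205,np.pi/2+CA)],0)
E
```

```text
t 6.9 pos [571.4 388.5 210.2] jaw 1.642 open 18.9 q6 [0.51 0.43] F [-0.3  0.3 -5.2]
(np.float64(643.0732689325205), np.float64(-94.31535001999022), 205, 1.5920963267948967) 13
0,-3,-37,0,0,0,-3,-37,0,0,0,-3,-38,0,0,0,-3,-37,0,0,0,-3,-38,0,0.01,0,-3,-37,1,0,0,-3,-37,0,0.01,0,-4,-38,1,0,0,-3,-37,0,0.01,0,-4,-38,1,0
0,-4,-37,0,0.01,0,-4,-38,1,0,0,-4.6,-37.1,0.3,0.01
```

View pics/w6.png

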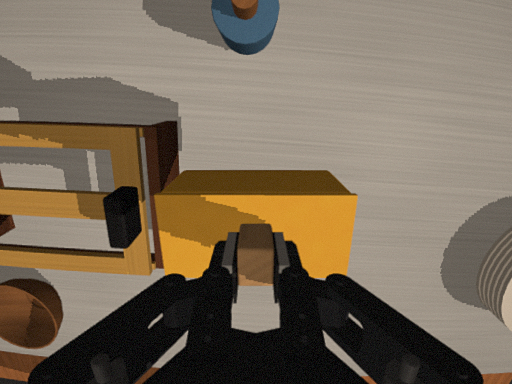

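>>> servo_tool(steps=[0,-1,-10,-30,0,0,-3,-37,-8,0,0,-3,-38,0,0,0,-3,-37,0,0,0,-3,-38,0,0.01,0,-3,-37,1,0,0,-3,-37,0,0.01,0,-4,-38,1,0,0,-3,-37,0,0.01,0,-4,-38,1,0])

```text
t: 7.73
tool_pos: [619.6, 41.7, 239.7]
ee_rot: [0.065, -3.136, -0.001]
wrist_force: [-0.3, 1.2, -3.1]
opening: 19.0
```

>>> servo_tool(steps=[0,-5,-37,0,0.01,0,-4,-38,1,0,0,-5,-37,0,0.01,0,-3,-25,0,0,0,0,0,0,0,0,0,0,0,0])

```text
t: 8.23
tool_pos: [641.3, -94.5, 238.5]
ee_rot: [0.029, -3.136, -0.003]
wrist_force: [0.2, -0.2, -3.9]
opening: 18.8
```

```bash
python3 - <<'E'
from h import *
t=cad(36.5,-32)
plan([(t[0],t[1],205,np.pi/2+CA)],0)
s,p,R=pose();im=snap('wrist','w7.png')
for y in (-98,98): print(wproj([[*cad(x,y),z] for x,z in ((-80,78),(-70,78),(0,53),(70,78),(80,78))],s).round(0).tolist())
E
```

```text
t 8.23 pos [641.3 -94.5 238.5] jaw 1.589 open 18.8 q6 [-0.24 -0.26] F [ 0.2 -0.2 -3.9]
(np.float64(643.0732689325205), np.float64(-94.31535001999022), 205, 1.5920963267948967) 1
0,-1.9,0.1,33.5,-0.003
[[186.0, 69.0], [187.0, 80.0], [197.0, 147.0], [197.0, 212.0], [198.0, 220.0]]
[[387.0, 70.0], [386.0, 80.0], [367.0, 147.0], [368.0, 211.0], [367.0, 219.0]]
```

View pics/w7.png

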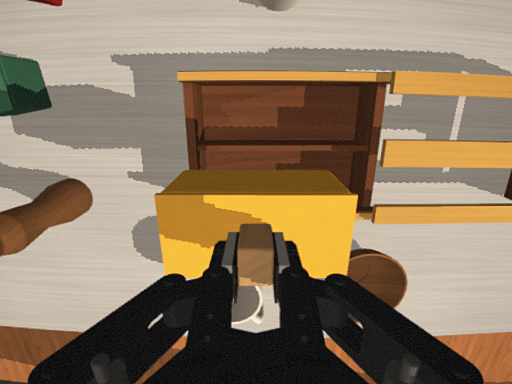

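```bash
python3 - <<'E'
from h import *
s,p,R=pose();im=cv2.imread('pics/w7.png')
print(p)
c=cv2.resize(im[60:220,150:410],None,fx=3,fy=3,interpolation=cv2.INTER_CUBIC)
P=[[*cad(x,y),z] for y in (-100,0,100) for x,z in ((-80,78),(-70,78),(-3,53),(3,53),(70,78),(80,78))]
for yy in(-108,-98,98,108): P.append([*cad(-70,yy),60])
for q in wproj(P,s): cv2.drawMarker(c,tuple(int(v) for v in ((q-[150,60])*3+1)),(255,0,255),0,9,1)
u=np.array([np.cos(CA),np.sin(CA)]); v=np.array([-u[1],u[0]])
for y in (-62,62):
  for z in (-99.4,-33.4):
    q=wproj([[*(p[:2]-30*u+y*v),p[2]+z]],s)[0];print(q); cv2.drawMarker(c,tuple(int(a) for a in ((q-[150,60])*3+1)),(255,255,0),0,9,1)
cv2.imwrite('pics/w7c.png',c)
E
```

```text
[641.35473724 -93.06128939 239.00714049]
[180.88555132 168.718137  ]
[152.35321913 194.72224446]
[328.03684284 168.49520079]
[356.28764686 194.4085058 ]
```

View pics/w7c.png

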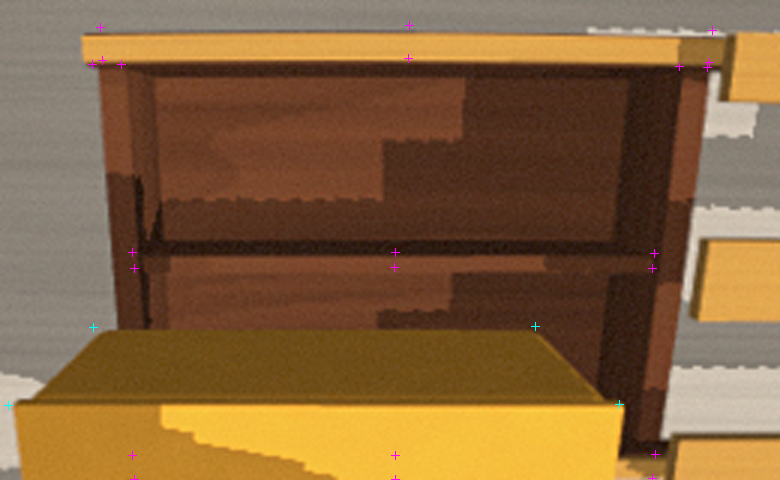

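>>> servo_tool(steps=[0,-2,-1,30,0,0,0,0,25,0,0,0,0,2,0,0,0,0,0,0])

```text
t: 8.62
tool_pos: [642.1, -92.0, 182.0]
ee_rot: [0.036, -3.134, -0.004]
wrist_force: [-0.1, -0.9, -3.4]
opening: 18.5
```

```bash
python3 - <<'E'
from h import *
t=cad(36.5,-32)
plan([(t[0],t[1],180,np.pi/2+CA)],0)
s,p,R=pose();im=snap('wrist','w8.png')[:,:,::-1]
c=cv2.resize(im[50:240,120:400],None,fx=2.8,fy=2.8,interpolation=cv2.INTER_CUBIC)
cv2.imwrite('pics/w8c.png',c)
E
```

```text
t 8.62 pos [642.1 -92.  182. ] jaw 1.594 open 18.5 q6 [-0.24 -0.26] F [-0.1 -0.9 -3.4]
(np.float64(643.0732689325205), np.float64(-94.31535001999022), 180, 1.5920963267948967) 1
0,-0.9,-2.4,2,0.002
```

View pics/w8c.png

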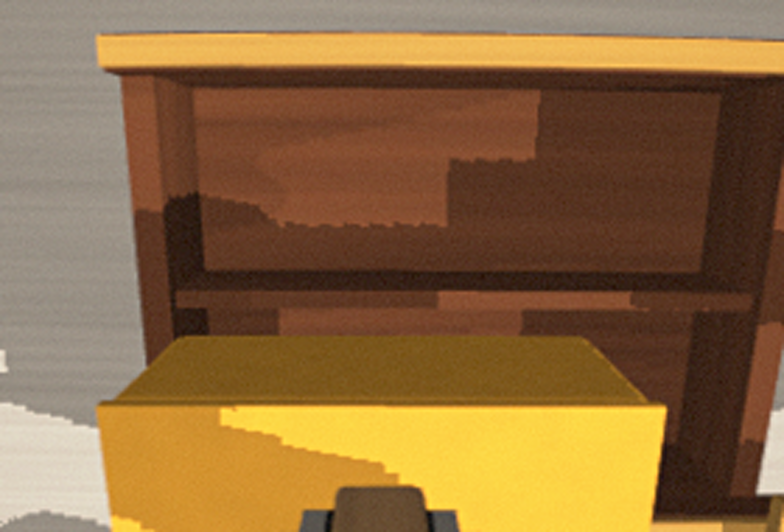

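```bash
python3 - <<'E'
from h import *
s,p,R=pose(); s=dict(s); s['tool_pos']=np.array([642.1,-92.0,182.0])
f=lambda u,v:(u/2.8+120-.3,v/2.8+50-.3)
def loc(uv,z):
    w=wunproj([uv],z,s)[0,:2]-CAD; c,q=np.cos(CA),np.sin(CA); return np.round([c*w[0]+q*w[1],-q*w[0]+c*w[1]],1)
print('tin bottom L,R',loc(f(178,336),82.6),loc(f(586,337),82.6))
print('tin top L,R',loc(f(98,404),148.6),loc(f(665,404),148.6))
print('div near edge',loc(f(450,290),53),'far',loc(f(450,308),53))
print('runner out/in',loc(f(450,36),78),loc(f(450,71),78),'L end',loc(f(97,50),78))
print('wall -y out,in',loc(f(128,120),60),loc(f(163,120),60),'wall +y in',loc(f(755,300),60))
print(p)
E
```

```text
tin bottom L,R [  6.8 -89.9] [ 6.9 33. ]
tin top L,R [  5.3 -90.3] [ 5.2 32.7]
div near edge [-1.7 -5.6] far [ 4.5 -5.4]
runner out/in [-76.7 -10. ] [-67.7  -9.8] L end [ -73.7 -107.5]
wall -y out,in [ -55.7 -106.3] [-55.5 -95.5] wall +y in [-0.3 95.1]
[643.64969297 -92.52678405 184.25624355]
```

>>> servo_tool(steps=[0,-0.5,-2,10,0,0,0,0,15,0,0,0,0,10,0,0,0,0,0,0])

```text
t: 9.0
tool_pos: [647.9, -96.1, 167.9]
ee_rot: [-0.035, 3.125, -0.007]
wrist_force: [-28.7, 6.2, 68.6]
opening: 18.9
```

```bash
python3 - <<'E'
from h import *
s,p,R=pose();print(p,s['wrist_force']);im=snap('wrist','w9.png')[:,:,::-1]
c=cv2.resize(im[50:240,120:400],None,fx=2.8,fy=2.8,interpolation=cv2.INTER_CUBIC)
cv2.imwrite('pics/w9c.png',c)
E
```

```text
[647.92915392 -96.1445694  167.91077102] [-28.73097719   6.23658511  68.61486184]
```

View pics/w9c.png

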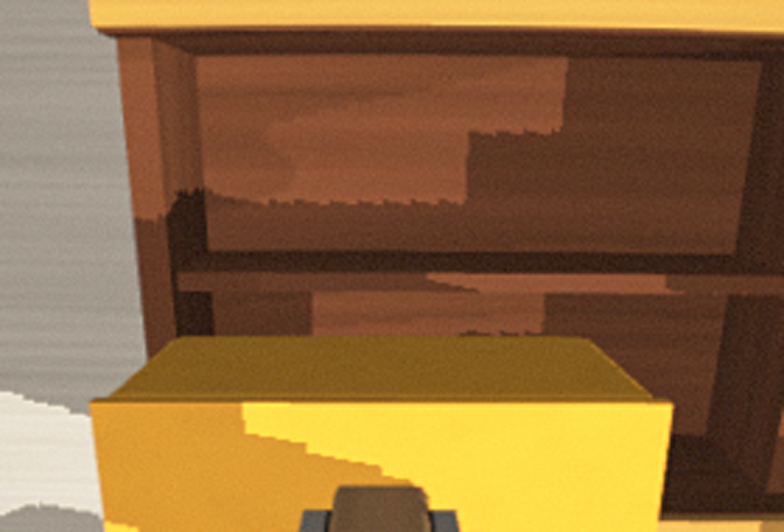

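>>> servo_tool(steps=[0,0,0,-15,0,0,0,0,-12,0,0,0,0,0,0,0,0,0,0,0,0,0,0,0,0])

```text
t: 9.47
tool_pos: [645.3, -96.0, 176.4]
ee_rot: [0.033, -3.141, -0.0]
wrist_force: [0.0, 0.6, -5.6]
opening: 18.9
```

```bash
python3 - <<'E'
from h import *
s,p,R=pose();print(p,s['wrist_force'],R.round(3).tolist());im=snap('wrist','w10.png')[:,:,::-1]
c=cv2.resize(im[50:240,120:400],None,fx=2.8,fy=2.8,interpolation=cv2.INTER_CUBIC)
cv2.imwrite('pics/w10c.png',c)
print(pose()[1])
E
```

```text
[645.33843844 -96.02414418 176.43161756] [ 0.0319793   0.61473652 -5.57965148] [[-1.0, -0.021, -0.0], [-0.021, 1.0, 0.0], [0.0, 0.0, -1.0]]
[644.87489093 -95.91367205 175.7507124 ]
```

View pics/w10c.png

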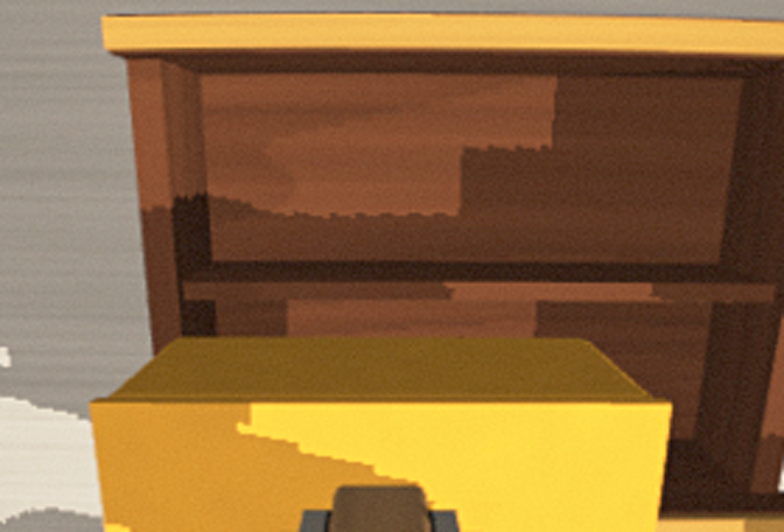

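```bash
cat > lw.py <<'E'
from h import *
import sys
s,p,R=pose(); s=dict(s); s['tool_pos']=np.array([645.33843844, -96.02414418, 176.43161756])
f=lambda u,v:(u/2.8+120-.3,v/2.8+50-.3)
def loc(uv,z):
    w=wunproj([uv],z,s)[0,:2]-CAD; c,q=np.cos(CA),np.sin(CA); return np.round([c*w[0]+q*w[1],-q*w[0]+c*w[1]],1)
zb=176.4-99.4
w=s['tool_pos'][:2]-CAD; print('tcp cad',w[0]*np.cos(CA)+w[1]*np.sin(CA),-w[0]*np.sin(CA)+w[1]*np.cos(CA))
print('tin bottom L,R',loc(f(175,338),zb),loc(f(588,340),zb))
print('tin top L,R',loc(f(91,402),zb+66),loc(f(671,402),zb+66))
print('div near edge',loc(f(450,282),53),'far',loc(f(450,300),53))
print('runner out/in',loc(f(450,17),78),loc(f(450,52),78))
print('wall -y out,in',loc(f(135,110),60),loc(f(168,110),60),'wall +y in',loc(f(770,290),60))
E
python3 lw.py
```

```text
tcp cad 38.72826112104174 -33.7566510055649
tin bottom L,R [ 10.6 -95. ] [11.2 29.6]
tin top L,R [  8.  -95.8] [ 8.  29.9]
div near edge [ -2.  -10.3] far [  3.9 -10.2]
runner out/in [-77.3 -14.6] [-68.6 -14.4]
wall -y out,in [ -55.1 -106.1] [-54.9 -96.2] wall +y in [-1.2 92.5]
```

>>> servo_tool(steps=[0,1.7,3,0,0,0,0,0,0,0,0,0,0,0,0,0,0,0,3,0,0,0,0,3,0,0,0,0,3,0,0,0,0,0,0])

```text
t: 10.1
tool_pos: [643.0, -93.0, 166.9]
ee_rot: [0.033, -3.14, -0.001]
wrist_force: [0.0, 0.4, -3.7]
opening: 18.5
```

>>> servo_tool(steps=[0,0,0,3,0,0,0,0,3,0,0,0,0,0,0])

```text
t: 10.35
tool_pos: [643.1, -93.0, 161.2]
ee_rot: [0.033, -3.14, -0.001]
wrist_force: [-0.5, 0.1, -4.5]
opening: 18.7
```

>>> servo_tool(steps=[0,0,0,4,0,0,0,0,4,0,0,0,0,4,0,0,0,0,0,0])

```text
t: 10.68
tool_pos: [642.8, -92.9, 148.7]
ee_rot: [0.033, -3.14, -0.001]
wrist_force: [-0.8, 0.6, -4.8]
opening: 18.6
```

>>> servo_tool(steps=[0,0,0,6,0,0,0,0,6,0,0,0,0,6,0,0,0,0,0,0])

```text
t: 11.02
tool_pos: [642.4, -92.9, 130.0]
ee_rot: [0.033, -3.139, -0.001]
wrist_force: [-0.2, 1.0, -3.8]
opening: 19.0
```

>>> servo_tool(steps=[0,0,0,6,0,0,0,0,6,0,0,0,0,5,0,0,0,0,0,0])

```text
t: 11.35
tool_pos: [642.6, -92.9, 113.3]
ee_rot: [0.033, -3.139, -0.001]
wrist_force: [-0.4, 0.2, -3.9]
opening: 18.8
```

>>> servo_tool(steps=[0,0,0,3,0,0,0,0,2,0,0,0,0,1,0,0,0,0,0,0])

```text
t: 11.68
tool_pos: [643.4, -93.1, 108.8]
ee_rot: [0.033, -3.141, -0.0]
wrist_force: [-0.0, 0.0, -4.4]
opening: 19.1
```

>>> servo_tool(steps=[0,0,0,2,0,0,0,0,0,0,0,0,0,0,0])

```text
t: 11.93
tool_pos: [643.5, -93.1, 107.0]
ee_rot: [0.033, -3.141, -0.0]
wrist_force: [-0.4, -0.1, -4.3]
opening: 18.8
```

>>> servo_tool(steps=[0,0,0,2,0,0,0,0,0,0,0,0,0,0,0])

```text
t: 12.18
tool_pos: [643.4, -93.1, 104.8]
ee_rot: [0.033, -3.141, -0.0]
wrist_force: [0.0, 0.1, -3.5]
opening: 18.8
```

>>> servo_tool(steps=[0,0,0,2,0,0,0,0,0,0,0,0,0,0,0])

```text
t: 12.43
tool_pos: [644.0, -93.0, 104.0]
ee_rot: [-0.033, 3.14, -0.0]
wrist_force: [-0.7, 0.6, 3.4]
opening: 19.0
```

>>> servo_tool(steps=[0,0,0,2,0,0,0,0,0,0,0,0,0,0,0])

```text
t: 12.68
tool_pos: [644.9, -93.0, 103.6]
ee_rot: [-0.034, 3.137, -0.0]
wrist_force: [-1.5, 2.7, 9.1]
opening: 18.7
```

Contact with the floor. I'll release and lift.

>>> servo_tool(steps=[0,0,0,-2,0,0.4,0,0,0,0,0.4,0,0,0,0,0.4,0,0,0,0,0.4,0,0,-10,0,0.4,0,0,-35,0,0.4,0,0,-40,0,0.4,0,0,-30,0,0.4,0,0,0,0])

```text
t: 13.43
tool_pos: [647.2, -94.0, 226.8]
ee_rot: [-0.033, 3.129, -0.005]
wrist_force: [0.7, -0.3, 1.1]
opening: 34.0
```

```bash
python3 - <<'E'
from h import *
s,p,R=pose();im=snap('wrist','w11.png')
print(wproj([[*cad(36.5,-32),106],[424.3,-71.5+2,98]],s))
plan([(424.3,-69.5,220,np.pi/2)],.5)
E
```

```text
[[255.0623301  187.6807816 ]
 [294.24345624 -90.28778767]]
t 13.48 pos [646.3 -93.8 223.5] jaw 1.592 open 34.2 q6 [-0.24 -0.26] F [ 0.5 -0.3  0.1]
(424.3, -69.5, 220, 1.5707963267948966) 6
0.5,37,5,0,0,0.5,37,5,0,0,0.5,37,5,0,0.01,0.5,37,4,0,0,0.5,37,4,1,0.01,0.5,36.7,4.6,0.4,0.001
```

View pics/w11.png

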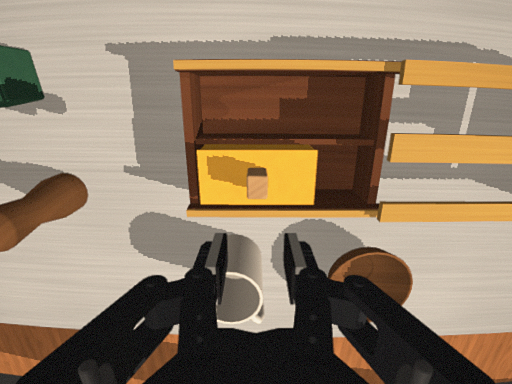

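```bash
python3 - <<'E'
from h import *
im=cv2.imread('pics/w11.png')
c=cv2.resize(im[55:225,170:400],None,fx=3.4,fy=3.4,interpolation=cv2.INTER_CUBIC); cv2.imwrite('pics/w11c.png',c)
E
```

```text
(no output)
```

View pics/w11c.png

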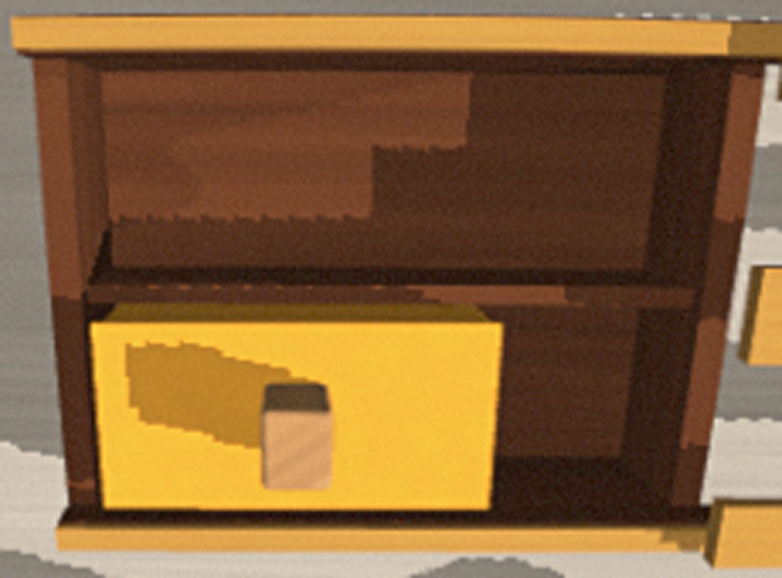

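```bash
cat >> h.py <<'E'
def toloc(w):
    w=np.asarray(w)[:2]-CAD; c,q=np.cos(CA),np.sin(CA); return np.round([c*w[0]+q*w[1],-q*w[0]+c*w[1]],1)
E
python3 - <<'E'
from h import *
s=dict(manip.state()); s['tool_pos']=np.array([646.3,-93.8,223.5])
f=lambda u,v:(u/3.4+170-.35,v/3.4+55-.35)
L=lambda u,v,z: toloc(wunproj([f(u,v)],z,s)[0])
print('tin',L(92,323,74),L(502,325,74),L(490,509,74),L(104,509,74))
print('wall+ in',L(683,400,60),'wall- in',L(92,420,60),'runner far in',L(300,522,78),'near in',L(300,52,78),'div',L(500,288,53),L(500,304,53))
print('grip top',L(262,410,106),L(330,488,106))
E
```

```text
tin [  4.4 -90.8] [ 4.9 31.2] [63.9 31.9] [ 64.1 -91.2]
wall+ in [31.6 95.4] wall- in [ 38.6 -96.2] runner far in [ 66.7 -28.7] near in [-69.6 -29.1] div [-3.  34.6] [ 2.1 35. ]
grip top [ 22.1 -39.3] [ 44.5 -20.6]
```

```bash
python3 - <<'E'
from h import *
plan([(540,-398,200,1.724)],.5)
E
```

```text
t 13.48 pos [646.3 -93.8 223.5] jaw 1.592 open 34.2 q6 [-0.24 -0.26] F [ 0.5 -0.3  0.1]
(540, -398, 200, 1.724) 9
0.5,13,-34,3,-0.01,0.5,13,-33,3,-0.02,0.5,13,-33,2,-0.01,0.5,14,-33,3,-0.02,0.5,15,-33,2,-0.01,0.5,15,-33,3,-0.02,0.5,15,-32,2,-0.01,0.5,16,-32,3,-0.02,0.5,16.1,-31.6,2.2,-0.012
```

>>> servo_tool(steps=[0.5,15,-34,3,-0.01,0.5,13,-33,3,-0.02,0.5,13,-33,2,-0.01,0.5,14,-33,3,-0.02,0.5,15,-33,2,-0.01,0.5,15,-33,3,-0.02,0.5,15,-32,2,-0.01,0.5,16,-32,3,-0.02,0.5,16,-31,2,-0.01,0.5,0,0,0,0])

```text
t: 14.32
tool_pos: [531.6, -402.5, 193.1]
ee_rot: [0.226, -3.13, 0.002]
wrist_force: [-0.1, 0.6, -0.0]
opening: 42.6
```

```bash
python3 - <<'E'
from h import *
manip.grab_frame('top')
s,p,R=pose();im=snap('wrist','w12.png')
print(wproj([[540,-400,98],[411,-355,98]],s))
plan([(540,-398,97,1.724)],.5)
E
```

```text
[[252.90434406 210.83203774]
 [338.47014644  58.59759755]]
t 14.42 pos [ 533.8 -397.6  193.6] jaw 1.719 open 42.9 q6 [-0.74 -0.88] F [-0.6 -0.3 -0.3]
(540, -398, 97, 1.724) 3
0.5,-2,-1,32,-0,0.5,-2,-0,32,-0,0.5,-2.2,-0.5,32.6,-0.005
```

View pics/w12.png

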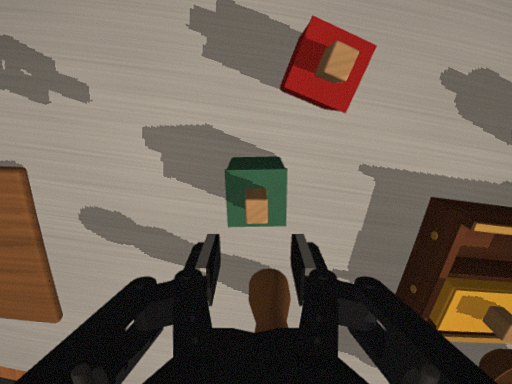

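>>> servo_tool(steps=[0.5,-2,1,32,0,0.5,-2,0,32,0,0.5,-2,0,31,0,0.5,0,0,0,0,0,0,0,0,0,0,0,0,0,0,0,0,0,0,0,0,0,0,0,0,0,0,0,0,0])

```text
t: 15.17
tool_pos: [541.5, -395.3, 101.6]
ee_rot: [-0.237, 3.131, -0.003]
wrist_force: [0.3, 0.7, -2.5]
opening: 18.9
```

>>> servo_tool(steps=[0,3,0,-25,0,0,5,5,-40,0,0,5,5,-35,0,0,0,0,0,0])

```text
t: 15.5
tool_pos: [528.8, -389.1, 209.5]
ee_rot: [-0.236, 3.123, -0.015]
wrist_force: [1.2, -0.6, -1.2]
opening: 19.0
```

```bash
python3 - <<'E'
from h import *
t=cad(-36.5,-65)
plan([(t[0],t[1],200,np.pi/2+CA)],0)
snap('wrist','w13.png')
E
```

```text
t 15.5 pos [ 528.8 -389.1  209.5] jaw 1.722 open 19.0 q6 [-0.73 -0.88] F [ 1.2 -0.6 -1.2]
(np.float64(570.7926748428719), np.float64(-128.8626468469121), 200, 1.5920963267948967) 7
0,-12,36,1,0.02,0,-11,36,1,0.02,0,-10,36,1,0.02,0,-9,37,1,0.02,0,-9,37,1,0.02,0,-8,36,1,0.01,0,-6.8,37.1,1.7,0.02
```

View pics/w13.png

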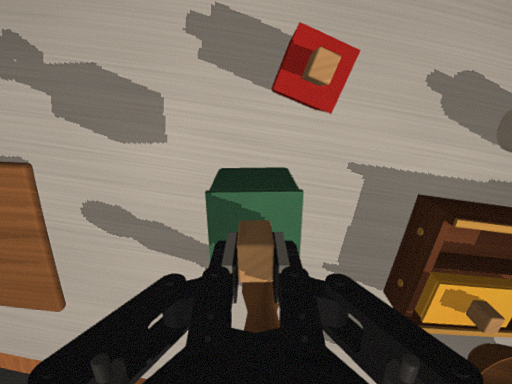

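>>> servo_tool(steps=[0,-12,36,1,0.02,0,-11,36,1,0.02,0,-10,36,1,0.02,0,-9,37,1,0.02,0,-9,37,1,0.02,0,-8,36,1,0.01,0,-7,37,1,0.02,0,0,0,0,0,0,0,0,0,0,0,0,0,0,0])

```text
t: 16.38
tool_pos: [568.2, -126.6, 192.3]
ee_rot: [0.034, -3.14, 0.0]
wrist_force: [0.3, -1.6, -2.1]
opening: 18.8
```

```bash
python3 - <<'E'
from h import *
t=cad(-36.5,-65)
plan([(t[0],t[1],184,np.pi/2+CA)],0)
E
```

```text
t 16.38 pos [ 568.2 -126.6  192.3] jaw 1.593 open 18.8 q6 [-0.33 -0.35] F [ 0.3 -1.6 -2.1]
(np.float64(570.7926748428719), np.float64(-128.8626468469121), 184, 1.5920963267948967) 1
0,-2.5,-2.3,8.3,0.001
```

>>> servo_tool(steps=[0,-2.5,-2,6,0,0,0,0,0,0,0,0,0,0,0,0,0,0,0,0])

```text
t: 16.72
tool_pos: [570.8, -129.6, 186.6]
ee_rot: [0.031, -3.141, -0.0]
wrist_force: [-0.5, -0.3, -2.1]
opening: 19.0
```

```bash
python3 - <<'E'
from h import *
s,p,R=pose();print(p,toloc(p))
im=snap('wrist','w14.png')[:,:,::-1]
print(pose()[1])
cv2.imwrite('pics/w14c.png',cv2.resize(im[60:260,130:400],None,fx=2.8,fy=2.8,interpolation=cv2.INTER_CUBIC))
E
```

```text
[ 570.81975186 -129.55052073  186.61724941] [-36.5 -65.7]
[ 570.90669642 -129.34657719  186.81156591]
```

View pics/w14c.png

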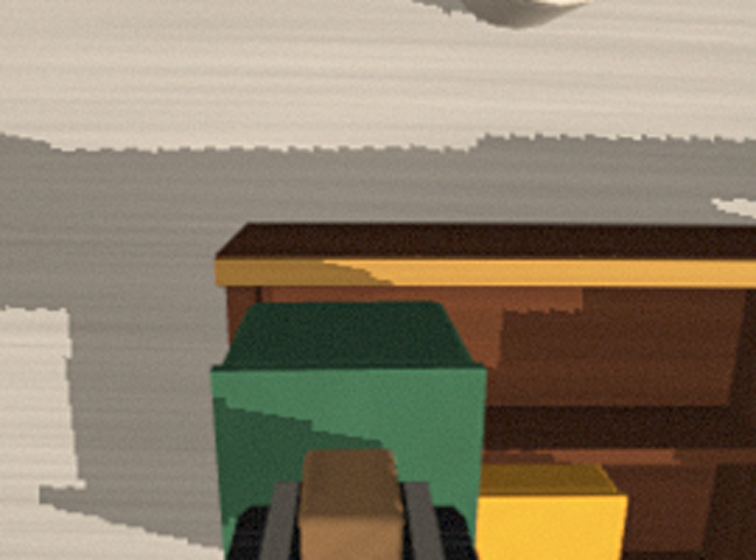

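```bash
python3 - <<'E'
from h import *
s=manip.state()
f=lambda u,v:(u/2.8+130-.3,v/2.8+60-.3)
L=lambda u,v,z: toloc(wunproj([f(u,v)],z,s)[0])
print('bottom',L(256,303,85.7),L(438,303,85.7),'top',L(213,368,151.7),L(486,368,151.7))
print('runner',L(300,259,78),L(300,287,78),'end',L(217,270,78),'wall-in',L(262,294,60),'div',L(600,450,53),L(600,464,53),'wall+in',L(745,310,60))
print('yellow +y edge',L(626,495,74),L(621,550,74))
E
```

```text
bottom [-66.1 -93.9] [-66.1 -38.9] top [-68.  -95.1] [-67.9 -35.8]
runner [-78.1 -80.8] [-69.3 -81. ] end [ -74.7 -106.5] wall-in [-62.9 -95.1] div [-1.7 27.7] [ 4.1 28.4] wall+in [-57.5  70.1]
yellow +y edge [ 5.9 31.2] [28.3 32.2]
```

>>> servo_tool(steps=[0,-1.2,1.5,2,0,0,0,0,4,0,0,0,0,4,0,0,0,0,4,0,0,0,0,4,0,0,0,0,0,0])

```text
t: 17.27
tool_pos: [571.5, -126.7, 167.7]
ee_rot: [0.033, -3.14, -0.001]
wrist_force: [-0.4, 0.8, -2.1]
opening: 18.5
```

>>> servo_tool(steps=[0,0,0,5,0,0,0,0,5,0,0,0,0,5,0,0,0,0,0,0])

```text
t: 17.6
tool_pos: [571.4, -126.8, 152.6]
ee_rot: [0.033, -3.139, -0.001]
wrist_force: [-0.1, 0.3, -2.1]
opening: 18.6
```

>>> servo_tool(steps=[0,0,0,6,0,0,0,0,6,0,0,0,0,6,0,0,0,0,0,0])

```text
t: 17.93
tool_pos: [571.2, -126.7, 134.3]
ee_rot: [0.033, -3.139, -0.001]
wrist_force: [-0.4, 0.5, -2.5]
opening: 18.9
```

Expected floor contact is at TCP z of about 109.

>>> servo_tool(steps=[0,0,0,7,0,0,0,0,7,0,0,0,0,5,0,0,0,0,2,0,0,0,0,0,0,0,0,0,0,0])

```text
t: 18.43
tool_pos: [572.1, -127.0, 114.8]
ee_rot: [0.033, -3.141, -0.0]
wrist_force: [-0.4, 0.9, -2.2]
opening: 18.8
```

>>> servo_tool(steps=[0,0,0,2,0,0,0,0,1,0,0,0,0,0,0])

```text
t: 18.68
tool_pos: [572.2, -127.0, 112.0]
ee_rot: [-0.033, 3.141, 0.0]
wrist_force: [-0.3, -0.1, -2.1]
opening: 18.8
```

>>> servo_tool(steps=[0,0,0,2,0,0,0,0,1,0,0,0,0,0,0])

```text
t: 18.93
tool_pos: [572.3, -127.0, 109.0]
ee_rot: [-0.033, 3.141, 0.0]
wrist_force: [-0.4, 0.2, -1.7]
opening: 18.9
```

>>> servo_tool(steps=[0,0,0,1,0,0,0,0,0,0,0,0,0,0,0])

```text
t: 19.18
tool_pos: [572.5, -127.2, 109.0]
ee_rot: [-0.033, 3.14, -0.001]
wrist_force: [-2.5, -0.0, 4.9]
opening: 18.8
```

>>> servo_tool(steps=[0,0,0,-1,0,0.4,0,0,0,0,0.4,0,0,0,0,0.4,0,0,0,0,0.4,0,0,-10,0,0.4,0,0,-35,0,0.4,0,0,-35,0,0.4,0,0,-15,0])

```text
t: 19.85
tool_pos: [574.0, -127.6, 209.2]
ee_rot: [-0.033, 3.136, -0.003]
wrist_force: [1.0, -1.2, 0.1]
opening: 34.1
```

```bash
python3 - <<'E'
from h import *
s,p,R=pose();im=snap('wrist','w15.png')
plan([(411,-353,195,1.35)],.5)
E
```

```text
t 19.9 pos [ 575.3 -128.   211.3] jaw 1.592 open 34.4 q6 [-0.33 -0.35] F [ 0.9 -0.2  1.1]
(411, -353, 195, 1.35) 7
0.5,24,-32,2,0.03,0.5,23,-32,2,0.04,0.5,22,-33,2,0.03,0.5,21,-34,2,0.04,0.5,20,-35,2,0.03,0.5,18,-35,3,0.04,0.5,17.2,-36.1,2.4,0.032
```

View pics/w15.png

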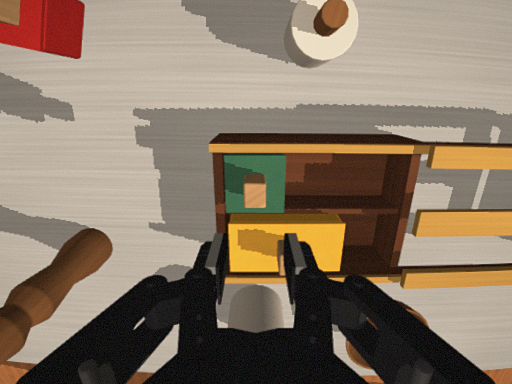

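>>> servo_tool(steps=[0.5,24,-32,2,0.03,0.5,23,-32,2,0.04,0.5,22,-33,2,0.03,0.5,21,-34,2,0.04,0.5,20,-35,2,0.03,0.5,18,-35,3,0.04,0.5,17,-36,2,0.03,0.5,0,0,0,0,0.5,0,0,0,0])

```text
t: 20.65
tool_pos: [406.7, -353.4, 189.0]
ee_rot: [0.349, 3.122, 0.001]
wrist_force: [0.6, 1.0, -0.6]
opening: 42.9
```

```bash
python3 - <<'E'
from h import *
snap('top','t16.png')
s,p,R=pose();im=snap('wrist','w16.png')
print(wproj([[411,-355,98]],s))
plan([(411,-353,97,1.35)],.5)
E
```

```text
[[252.3648707  209.31418076]]
t 20.75 pos [ 408.2 -351.5  189.1] jaw 1.352 open 42.6 q6 [-0.83 -0.61] F [-0.4 -0.1  0.5]
(411, -353, 97, 1.35) 3
0.5,-1,-0,31,0,0.5,-1,-0,31,0,0.5,-1.1,-0.9,30.1,0.002
```

View pics/w16.png

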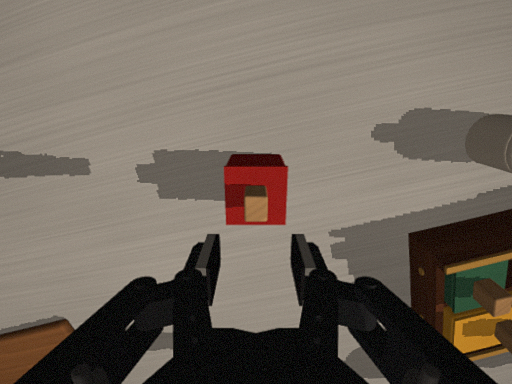

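View pics/t16.png

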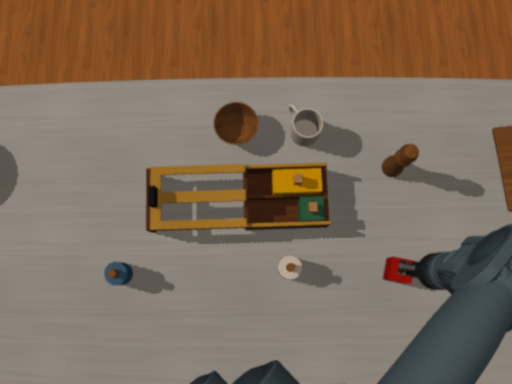

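>>> servo_tool(steps=[0.5,-1,0,31,0,0.5,-1,0,31,0,0.5,-1,0,29,0,0.5,0,0,0,0,0,0,0,0,0,0,0,0,0,0,0,0,0,0,0,0,0,0,0,0,0,0,0,0,0])

```text
t: 21.5
tool_pos: [411.8, -353.3, 99.4]
ee_rot: [0.342, 3.121, -0.002]
wrist_force: [0.8, -0.2, 1.3]
opening: 18.5
```

>>> servo_tool(steps=[0,0,0,-25,0,0,0,0,-40,0,0,0,0,-35,0,0,0,0,0,0])

```text
t: 21.83
tool_pos: [413.9, -355.9, 206.1]
ee_rot: [0.342, 3.113, -0.013]
wrist_force: [0.9, -0.6, -1.9]
opening: 18.9
```

```bash
python3 - <<'E'
from h import *
t=cad(-36.5,65)
plan([(485,-180,205,1.5),(t[0],t[1],195,np.pi/2+CA)],0)
snap('wrist','w17.png')
E
```

```text
t 21.83 pos [ 413.9 -355.9  206.1] jaw 1.352 open 18.9 q6 [-0.83 -0.61] F [ 0.9 -0.6 -1.9]
(485, -180, 205, 1.5) 5
0,-6,37,0,-0.03,0,-7,37,0,-0.03,0,-9,37,0,-0.03,0,-10,37,0,-0.03,0,-10.4,36.8,0,-0.028
(np.float64(568.0238842160572), np.float64(1.107864418008539), 195, 1.5920963267948967) 5
0,-14,37,2,-0.02,0,-15,37,2,-0.02,0,-15,37,2,-0.02,0,-16,36,2,-0.02,0,-17.3,36.6,1,-0.012
```

View pics/w17.png

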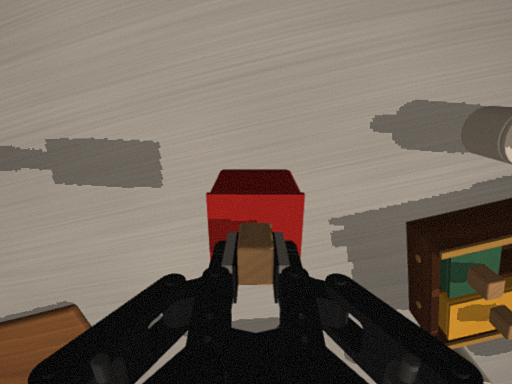

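>>> servo_tool(steps=[0,-6,37,0,-0.03,0,-7,37,0,-0.03,0,-9,37,0,-0.03,0,-10,37,0,-0.03,0,-10,37,0,-0.03,0,-14,37,0,-0.02,0,-15,37,0,-0.02,0,-15,37,0,-0.02,0,-16,36,2,-0.02,0,-17,36,2,-0.01])

```text
t: 22.72
tool_pos: [563.6, 6.3, 193.0]
ee_rot: [0.034, -3.14, -0.0]
wrist_force: [-0.0, -0.9, -1.0]
opening: 18.7
```

>>> servo_tool(steps=[0,0,0,5,0,0,0,0,0,0,0,0,0,0,0])

```text
t: 22.97
tool_pos: [562.9, 4.3, 187.9]
ee_rot: [0.034, -3.139, 0.001]
wrist_force: [-0.6, -0.1, -1.5]
opening: 19.4
```

```bash
python3 - <<'E'
from h import *
t=cad(-35.8,65)
plan([(t[0],t[1],186,np.pi/2+CA)],0)
E
```

```text
t 22.97 pos [562.9   4.3 187.9] jaw 1.593 open 19.4 q6 [-0.1  -0.13] F [-0.6 -0.1 -1.5]
(np.float64(568.7237254305606), np.float64(1.1227732906144539), 186, 1.5920963267948967) 1
0,-5.8,-3.3,1.9,0
```

>>> servo_tool(steps=[0,-6,-3,0,0,0,0,0,0,0,0,0,0,0,0,0,0,0,0,0])

```text
t: 23.3
tool_pos: [569.8, 0.4, 189.0]
ee_rot: [0.03, -3.141, 0.0]
wrist_force: [0.1, 0.0, -2.4]
opening: 19.1
```

```bash
python3 - <<'E'
from h import *
s,p,R=pose();print(p,toloc(p))
im=snap('wrist','w18.png')[:,:,::-1]
print(pose()[1])
cv2.imwrite('pics/w18c.png',cv2.resize(im[60:260,130:400],None,fx=2.8,fy=2.8,interpolation=cv2.INTER_CUBIC))
E
```

```text
[5.69808244e+02 3.66684951e-01 1.89032642e+02] [-34.7  64.2]
[569.78132661   0.58696289 189.07569804]
```

View pics/w18c.png

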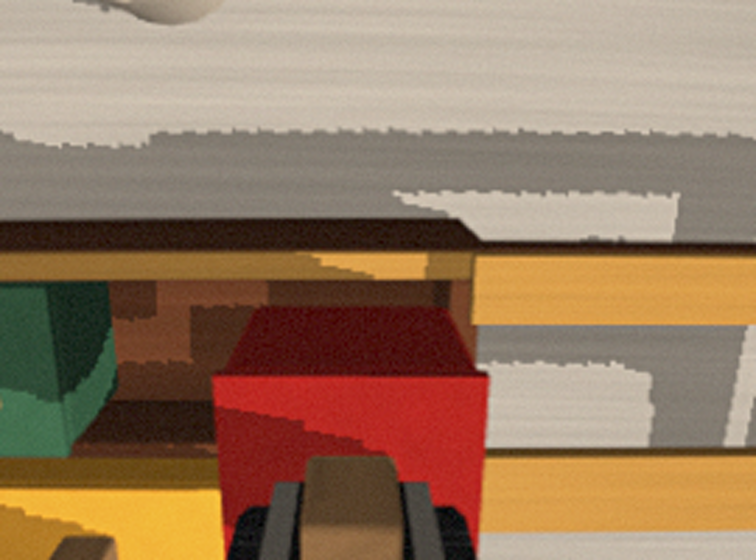

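```bash
python3 - <<'E'
from h import *
s=manip.state()
f=lambda u,v:(u/2.8+130-.3,v/2.8+60-.3)
L=lambda u,v,z: toloc(wunproj([f(u,v)],z,s)[0])
zb=189.05-99.3
print('bottom',L(257,308,zb),L(445,310,zb),'top',L(215,376,zb+66),L(488,376,zb+66))
print('runner',L(220,252,78),L(220,279,78),'wall+ in',L(448,292,60),L(474,292,60),'comb tip',L(472,290,88),'div',L(160,443,53),'green +y',L(117,385,74))
E
```

```text
bottom [-63.4  36.5] [-62.7  93. ] top [-65.1  35.6] [-65.   94.3]
runner [-78.2  24.3] [-69.8  23.8] wall+ in [-61.3  97.6] [-61.3 106.4] comb tip [-68.4 101.1] div [-2.1 -7. ] green +y [-33.  -13.7]
```

>>> servo_tool(steps=[0,1.7,0,2,0,0,0,0,4,0,0,0,0,4,0,0,0,0,4,0,0,0,0,4,0,0,0,0,4,0,0,0,0,0,0])

```text
t: 23.93
tool_pos: [567.6, 1.6, 165.8]
ee_rot: [0.034, -3.14, -0.0]
wrist_force: [0.2, 0.6, -2.3]
opening: 18.7
```

>>> servo_tool(steps=[0,0,0,5,0,0,0,0,5,0,0,0,0,5,0,0,0,0,0,0])

```text
t: 24.27
tool_pos: [567.4, 1.6, 150.6]
ee_rot: [0.033, -3.139, -0.0]
wrist_force: [0.1, 0.8, -2.6]
opening: 18.4
```

>>> servo_tool(steps=[0,0,0,6,0,0,0,0,6,0,0,0,0,6,0,0,0,0,0,0])

```text
t: 24.6
tool_pos: [567.3, 1.6, 132.4]
ee_rot: [0.033, -3.139, -0.001]
wrist_force: [-0.0, 0.3, -2.1]
opening: 18.8
```

>>> servo_tool(steps=[0,0,0,7,0,0,0,0,7,0,0,0,0,3,0,0,0,0,0,0])

```text
t: 24.93
tool_pos: [567.4, 1.6, 115.8]
ee_rot: [0.033, -3.139, -0.001]
wrist_force: [-0.1, -0.2, -2.2]
opening: 18.9
```

>>> servo_tool(steps=[0,0,0,3,0,0,0,0,2,0,0,0,0,2,0,0,0,0,0,0,0,0,0,0,0])

```text
t: 25.35
tool_pos: [568.2, 1.5, 110.0]
ee_rot: [0.033, -3.141, -0.0]
wrist_force: [0.9, 0.5, -2.7]
opening: 18.9
```

>>> servo_tool(steps=[0,0,0,2,0,0,0,0,0,0,0,0,0,0,0])

```text
t: 25.6
tool_pos: [568.2, 1.5, 108.0]
ee_rot: [0.033, -3.141, -0.0]
wrist_force: [0.1, -0.6, -3.2]
opening: 18.6
```

>>> servo_tool(steps=[0,0,0,1,0,0,0,0,1,0,0,0,0,0,0])

```text
t: 25.85
tool_pos: [568.5, 1.3, 107.4]
ee_rot: [-0.033, 3.14, -0.0]
wrist_force: [-2.6, -0.8, 6.2]
opening: 19.2
```

>>> servo_tool(steps=[0,0,0,-1,0,0.4,0,0,0,0,0.4,0,0,0,0,0.4,0,0,0,0,0.4,0,0,-10,0,0.4,0,0,-35,0,0.4,0,0,-35,0,0.4,0,0,-10,0])

```text
t: 26.52
tool_pos: [570.9, 1.2, 203.0]
ee_rot: [-0.033, 3.133, -0.001]
wrist_force: [1.4, 0.8, -0.1]
opening: 34.1
```

```bash
python3 - <<'E'
from h import *
im=snap('wrist','w19.png')
plan([(412,368.5,195,np.pi/2)],.5)
E
```

```text
t 26.57 pos [571.6   1.1 203.3] jaw 1.592 open 34.2 q6 [-0.11 -0.13] F [ 0.3 -0.   0.6]
(412, 368.5, 195, 1.5707963267948966) 11
0.5,14,34,1,0,0.5,14,34,1,0,0.5,14,34,0,0,0.5,14,34,1,0,0.5,14,34,0,0,0.5,14,33,1,0,0.5,14,34,0,0,0.5,13,33,1,0.01,0.5,14,33,0,0,0.5,14,34,1,0.01
0.5,14.1,33.1,0.4,0.001
```

View pics/w19.png

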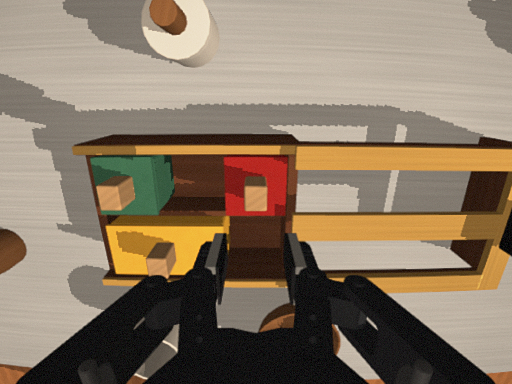

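>>> servo_tool(steps=[0.5,14,37,1,0,0.5,14,37,1,0,0.5,15,37,0,0,0.5,15,37,1,0,0.5,16,37,0,0,0.5,16,37,1,0,0.5,16,37,0,0,0.5,16,37,1,0.01,0.5,16,37,0,0,0.5,16,35,1,0.01])

```text
t: 27.4
tool_pos: [405.8, 368.2, 190.7]
ee_rot: [0.002, -3.141, -0.0]
wrist_force: [0.8, 0.4, 0.3]
opening: 42.7
```

>>> servo_tool(steps=[0.5,0,0,0,0,0.5,0,0,0,0,0.5,0,0,0,0])

```text
t: 27.65
tool_pos: [407.0, 366.1, 190.5]
ee_rot: [0.003, -3.141, 0.002]
wrist_force: [0.3, 0.2, 0.4]
opening: 42.5
```

```bash
python3 - <<'E'
from h import *
s,p,R=pose();im=snap('wrist','w20.png')
print(wproj([[412,367,98]],s))
plan([(412,369,97,np.pi/2)],.5)
E
```

```text
[[255.94711131 209.85210181]]
t 27.7 pos [407.4 365.5 190.6] jaw 1.571 open 42.7 q6 [0.62 0.62] F [0.5 0.6 1.1]
(412, 369, 97, 1.5707963267948966) 3
0.5,-2,1,31,0,0.5,-1,1,31,0,0.5,-1.6,1.6,31.6,0
```

View pics/w20.png

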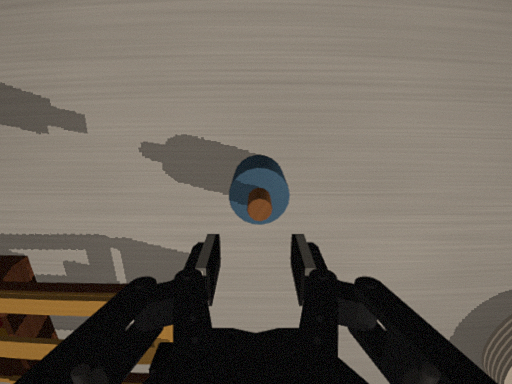

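>>> servo_tool(steps=[0.5,-2,1,31,0,0.5,-2,1,31,0,0.5,-2,2,29,0,0.5,0,0,0,0,0,0,0,0,0,0,0,0,0,0,0,0,0,0,0,0,0,0,0,0,0,0,0,0,0])

```text
t: 28.45
tool_pos: [414.0, 370.9, 101.4]
ee_rot: [-0.002, 3.14, 0.002]
wrist_force: [-0.4, 0.6, -1.3]
opening: 19.8
```

>>> servo_tool(steps=[0,0,0,-25,0,0,0,0,-40,0,0,0,0,-40,0,0,0,0,-30,0,0,0,0,0,0])

```text
t: 28.87
tool_pos: [416.3, 372.9, 243.2]
ee_rot: [-0.002, 3.13, 0.012]
wrist_force: [1.3, 0.1, -1.7]
opening: 19.7
```

```bash
python3 - <<'E'
from h import *
t=cad(36.5,64)
plan([(t[0],t[1],225,np.pi/2+CA)],0)
snap('wrist','w21.png')
E
```

```text
t 28.87 pos [416.3 372.9 243.2] jaw 1.572 open 19.7 q6 [0.62 0.62] F [ 1.3  0.1 -1.7]
(np.float64(641.0286235465651), np.float64(1.6628736833357962), 225, 1.5920963267948967) 11
0,-20,-34,2,-0,0,-20,-34,2,-0,0,-20,-34,2,-0,0,-20,-34,1,-0,0,-21,-34,2,-0,0,-20,-34,1,-0,0,-21,-34,2,-0,0,-20,-33,1,-0,0,-21,-34,2,-0.01,0,-20,-34,1,-0
0,-20.2,-33.1,1.8,-0.01
```

View pics/w21.png

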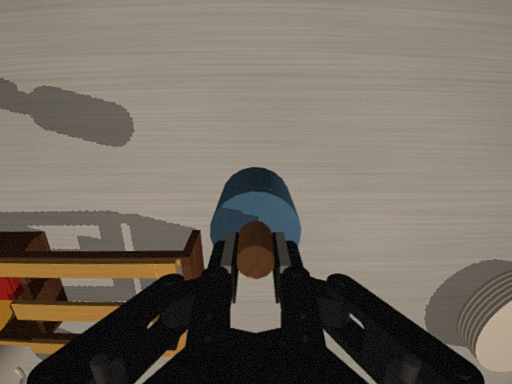

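>>> servo_tool(steps=[0,-20,-34,0,0,0,-20,-34,0,0,0,-20,-34,0,0,0,-20,-34,0,0,0,-21,-34,0,0,0,-20,-34,1,0,0,-21,-34,2,0,0,-20,-34,4,0,0,-21,-34,5,-0.01,0,-20,-34,5,0])

```text
t: 29.75
tool_pos: [616.9, 29.1, 216.3]
ee_rot: [0.018, -3.14, -0.0]
wrist_force: [0.6, 0.1, -1.0]
opening: 20.1
```

>>> servo_tool(steps=[0,-20,-33,10,-0.01,0,0,0,10,0,0,0,0,0,0,0,0,0,0,0,0,0,0,0,0])

```text
t: 30.17
tool_pos: [636.3, -0.7, 197.6]
ee_rot: [0.035, -3.14, -0.001]
wrist_force: [0.0, 0.0, -1.5]
opening: 19.5
```

```bash
python3 - <<'E'
from h import *
t=cad(36.5,64)
plan([(t[0],t[1],190,np.pi/2+CA)],0)
E
```

```text
t 30.17 pos [636.3  -0.7 197.6] jaw 1.593 open 19.5 q6 [-0.1  -0.12] F [ 0.   0.  -1.5]
(np.float64(641.0286235465651), np.float64(1.6628736833357962), 190, 1.5920963267948967) 1
0,-4.8,2.2,7.6,0.001
```

>>> servo_tool(steps=[0,-5,2,8,0,0,0,0,0,0,0,0,0,0,0,0,0,0,0,0])

```text
t: 30.5
tool_pos: [642.2, 1.0, 190.2]
ee_rot: [-0.035, 3.141, 0.0]
wrist_force: [-1.0, -0.0, -1.7]
opening: 19.6
```

```bash
python3 - <<'E'
from h import *
s,p,R=pose();print(p,toloc(p))
im=snap('wrist','w22.png')[:,:,::-1]
print(pose()[1])
cv2.imwrite('pics/w22c.png',cv2.resize(im[60:260,130:400],None,fx=2.8,fy=2.8,interpolation=cv2.INTER_CUBIC))
E
```

```text
[642.15709732   1.00506534 190.20917338] [37.6 63.3]
[642.23777136   0.80124541 190.31706625]
```

View pics/w22c.png

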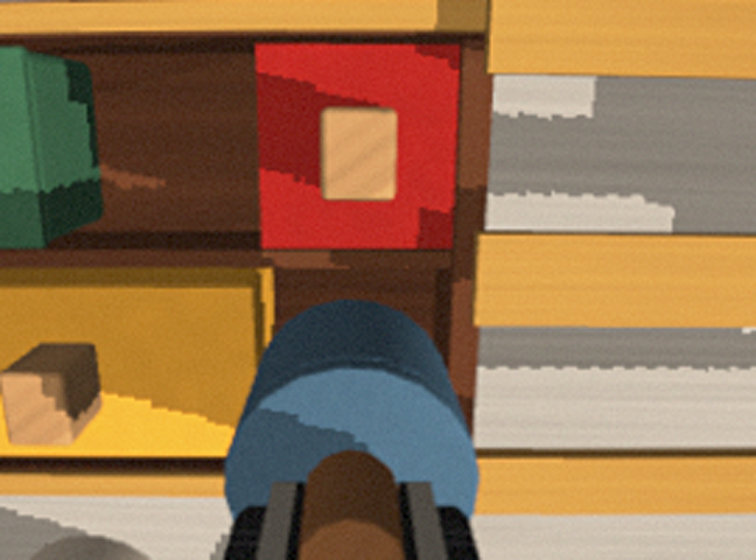

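```bash
python3 - <<'E'
from h import *
s=manip.state()
f=lambda u,v:(u/2.8+130-.3,v/2.8+60-.3)
L=lambda u,v,z: toloc(wunproj([f(u,v)],z,s)[0])
zb=190.25-101.2
print('bottom front',L(352,300,zb),'lid front',L(352,367,zb+66),'lid L/R',L(225,470,zb+66),L(478,470,zb+66))
print('div',L(350,251,53),L(350,267,53),'wall+ in',L(452,330,60),L(476,330,60),'comb mid edge',L(476,236,88),L(476,326,88),'far runner in',L(150,463,78),L(150,490,78),'yellow +y',L(260,285,74),L(236,450,74))
print('red',L(256,44,74),L(461,44,74),L(453,247,74),L(262,248,74))
E
```

```text
bottom front [ 7.2 63.6] lid front [ 6.  63.6] lid L/R [30.9 34.7] [30.8 92.4]
div [-1.3 62.9] [ 4.2 62.9] wall+ in [24.8 98.3] [ 24.8 106.6] comb mid edge [-12.  100.2] [ 15.5 101.7] far runner in [67.2 -5.7] [77.6 -6.6] yellow +y [ 5.9 34.2] [64.  23.6]
red [-66.   35.5] [-66.   95.4] [-6.4 95.5] [-6.  35.2]
```

>>> servo_tool(steps=[0,0,1.5,2,0,0,0,0,4,0,0,0,0,4,0,0,0,0,4,0,0,0,0,4,0,0,0,0,4,0,0,0,0,0,0])

```text
t: 31.13
tool_pos: [641.5, 1.7, 166.6]
ee_rot: [0.033, -3.139, -0.001]
wrist_force: [-0.8, 1.2, -2.1]
opening: 19.6
```

>>> servo_tool(steps=[0,0,0,4,0,0,0,0,4,0,0,0,0,4,0,0,0,0,0,0])

```text
t: 31.47
tool_pos: [641.7, 1.8, 154.9]
ee_rot: [0.033, -3.14, -0.0]
wrist_force: [-0.2, -0.6, -1.9]
opening: 19.8
```

>>> servo_tool(steps=[0,0,0,5,0,0,0,0,5,0,0,0,0,5,0,0,0,0,0,0])

```text
t: 31.8
tool_pos: [641.4, 1.8, 139.5]
ee_rot: [0.033, -3.139, -0.0]
wrist_force: [-0.3, 0.1, -2.0]
opening: 20.1
```

>>> servo_tool(steps=[0,0,0,6,0,0,0,0,6,0,0,0,0,5,0,0,0,0,0,0])

```text
t: 32.13
tool_pos: [641.3, 1.8, 122.3]
ee_rot: [0.033, -3.139, -0.0]
wrist_force: [-0.5, 0.6, -2.0]
opening: 20.0
```

>>> servo_tool(steps=[0,0,0,5,0,0,0,0,4,0,0,0,0,2,0,0,0,0,0,0,0,0,0,0,0])

```text
t: 32.55
tool_pos: [642.2, 1.8, 112.9]
ee_rot: [0.033, -3.141, -0.0]
wrist_force: [0.3, 0.4, -2.0]
opening: 20.0
```

>>> servo_tool(steps=[0,0,0,2,0,0,0,0,1,0,0,0,0,0,0])

```text
t: 32.8
tool_pos: [642.2, 1.8, 109.9]
ee_rot: [0.033, -3.141, -0.0]
wrist_force: [0.2, -0.2, -1.8]
opening: 19.8
```

>>> servo_tool(steps=[0,0,0,1,0,0,0,0,1,0,0,0,0,0,0])

```text
t: 33.05
tool_pos: [642.6, 1.6, 109.3]
ee_rot: [-0.033, 3.14, -0.0]
wrist_force: [-1.7, -0.1, 4.7]
opening: 20.2
```

>>> servo_tool(steps=[0,0,0,-1,0,0.4,0,0,0,0,0.4,0,0,0,0,0.4,0,0,0,0,0.4,0,0,-10,0,0.4,0,0,-35,0,0.4,0,0,-35,0,0.4,0,0,-10,0])

```text
t: 33.72
tool_pos: [644.8, 1.5, 205.6]
ee_rot: [-0.033, 3.133, -0.001]
wrist_force: [0.7, -0.4, 1.3]
opening: 34.2
```

```bash
python3 - <<'E'
from h import *
im=snap('wrist','w23.png')
plan([(424.3,-70,195,np.pi/2)],.5)
E
```

```text
t 33.77 pos [645.5   1.4 206. ] jaw 1.592 open 34.5 q6 [-0.1  -0.12] F [ 0.6 -0.4  1.5]
(424.3, -70, 195, 1.5707963267948966) 6
0.5,37,-11,1,0,0.5,37,-11,2,0,0.5,37,-11,1,0.01,0.5,37,-12,2,0,0.5,37,-11,1,0.01,0.5,37.3,-12.2,1.8,0.001
```

View pics/w23.png

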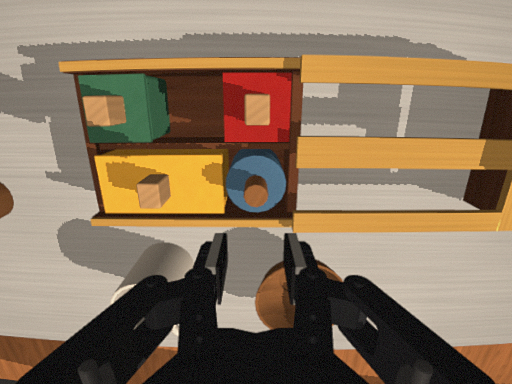

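Blue is seated beside the long tin. The white jar is next.

>>> servo_tool(steps=[0.5,37,-11,1,0,0.5,37,-11,2,0,0.5,37,-11,1,0.01,0.5,37,-12,2,0,0.5,37,-11,1,0.01,0.5,35,-12,2,0,0.5,0,0,0,0,0.5,0,0,0,0,0.5,0,0,0,0])

```text
t: 34.52
tool_pos: [423.8, -69.7, 190.3]
ee_rot: [-0.001, 3.14, -0.0]
wrist_force: [-0.2, -0.1, -0.4]
opening: 42.7
```

```bash
python3 - <<'E'
from h import *
s,p,R=pose();im=snap('wrist','w24.png')
print(wproj([[424.3,-71.5,98]],s))
plan([(424.3,-69.5,97,np.pi/2)],.5)
E
```

```text
[[252.60399612 204.81351561]]
t 34.57 pos [424.6 -69.6 190.4] jaw 1.572 open 42.4 q6 [-0.31 -0.31] F [0.1 0.6 0.4]
(424.3, -69.5, 97, 1.5707963267948966) 3
0.5,0,0,31,0,0.5,0,0,31,0,0.5,0.5,0.2,31.4,0.001
```

View pics/w24.png

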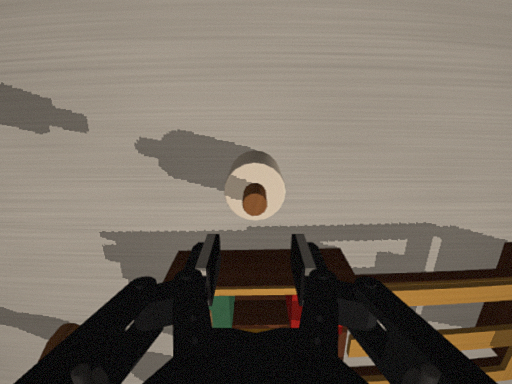

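>>> servo_tool(steps=[0.5,0,0,31,0,0.5,0,0,31,0,0.5,0,1,29,0,0.5,0,0,0,0,0,0,0,0,0,0,0,0,0,0,0,0,0,0,0,0,0,0,0,0,0,0,0,0,0])

```text
t: 35.32
tool_pos: [424.3, -68.7, 100.1]
ee_rot: [-0.002, 3.139, -0.001]
wrist_force: [0.7, -0.3, -2.1]
opening: 20.3
```

>>> servo_tool(steps=[0,0,0,-25,0,0,0,0,-40,0,0,0,0,-40,0,0,0,0,0,0,0,0,0,0,0])

```text
t: 35.73
tool_pos: [425.7, -69.3, 207.0]
ee_rot: [-0.002, 3.134, -0.003]
wrist_force: [0.5, 0.4, -2.5]
opening: 19.9
```

```bash
python3 - <<'E'
from h import *
t=cad(-36,0.5)
plan([(t[0],t[1],220,np.pi/2+CA)],0)
snap('wrist','w25.png')
E
```

```text
t 35.73 pos [425.7 -69.3 207. ] jaw 1.572 open 19.9 q6 [-0.31 -0.31] F [ 0.5  0.4 -2.5]
(np.float64(569.8975169165342), np.float64(-63.36685543794511), 220, 1.5920963267948967) 4
0,-36,1,-3,-0.01,0,-36,1,-3,-0,0,-36,1,-3,-0.01,0,-36.4,1.3,-3,-0
```

View pics/w25.png

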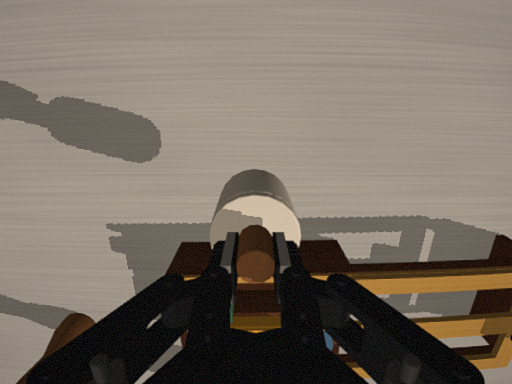

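>>> servo_tool(steps=[0,-36,1,-4,-0.01,0,-36,1,-3,0,0,-36,1,0,-0.01,0,-36,1,0,0,0,0,0,10,0,0,0,0,10,0,0,0,0,0,0,0,0,0,0,0])

```text
t: 36.45
tool_pos: [564.2, -62.4, 188.7]
ee_rot: [0.033, -3.136, -0.002]
wrist_force: [-0.1, 0.5, -2.4]
opening: 20.1
```

```bash
python3 - <<'E'
from h import *
t=cad(-36,0.5)
plan([(t[0],t[1],188,np.pi/2+CA)],0)
E
```

```text
t 36.45 pos [564.2 -62.4 188.7] jaw 1.592 open 20.1 q6 [-0.22 -0.24] F [-0.1  0.5 -2.4]
(np.float64(569.8975169165342), np.float64(-63.36685543794511), 188, 1.5920963267948967) 1
0,-5.7,-1.1,0.7,-0
```

>>> servo_tool(steps=[0,-4,-1,0,0,0,0,0,0,0,0,0,0,0,0,0,0,0,0,0])

```text
t: 36.78
tool_pos: [571.2, -63.9, 191.8]
ee_rot: [-0.033, 3.14, -0.0]
wrist_force: [0.7, 0.2, -2.2]
opening: 20.2
```

```bash
python3 - <<'E'
from h import *
s,p,R=pose();print(p,toloc(p))
im=snap('wrist','w26.png')[:,:,::-1]
print(pose()[1])
cv2.imwrite('pics/w26c.png',cv2.resize(im[60:260,130:400],None,fx=2.8,fy=2.8,interpolation=cv2.INTER_CUBIC))
E
```

```text
[571.22155268 -63.93219606 191.76368996] [-34.7  -0.1]
[571.20825458 -63.89614384 191.65789373]
```

View pics/w26c.png

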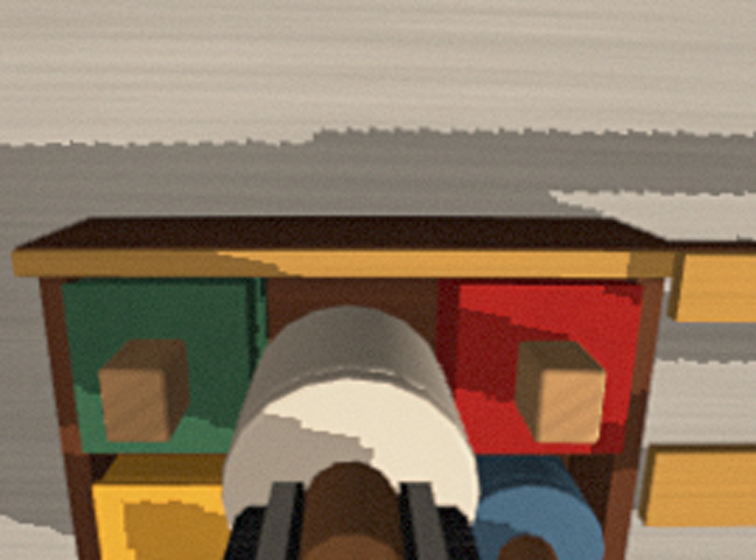

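```bash
python3 - <<'E'
from h import *
s=manip.state()
f=lambda u,v:(u/2.8+130-.3,v/2.8+60-.3)
L=lambda u,v,z: toloc(wunproj([f(u,v)],z,s)[0])
zb=191.7-99.9
print('bottom front',L(350,306,zb),'lid front',L(352,378,zb+66),'lid L/R',L(223,490,zb+66),L(479,490,zb+66))
print('runner',L(350,249,78),L(350,276,78),'green +y',L(250,285,74),L(240,450,74),'red -y',L(459,285,74),L(468,452,74),'div',L(90,455,53))
E
```

```text
bottom front [-63.6  -0.1] lid front [-64.3   0.5] lid L/R [-37.2 -29. ] [-37.2  29.5]
runner [-78.4  -0.1] [-69.9  -0.1] green +y [-66.1 -32.4] [ -7.7 -38.5] red -y [-66.1  35. ] [-6.9 40.9] div [  4.5 -99.8]
```

>>> servo_tool(steps=[0,2,1,2,0,0,0,0,4,0,0,0,0,4,0,0,0,0,4,0,0,0,0,4,0,0,0,0,4,0,0,0,0,0,0])

```text
t: 37.42
tool_pos: [568.5, -62.7, 167.7]
ee_rot: [0.033, -3.14, -0.001]
wrist_force: [-0.1, 0.8, -1.1]
opening: 19.8
```

>>> servo_tool(steps=[0,0,0,4,0,0,0,0,4,0,0,0,0,4,0,0,0,0,0,0])

```text
t: 37.75
tool_pos: [568.6, -62.7, 155.9]
ee_rot: [0.033, -3.14, -0.001]
wrist_force: [-0.1, 0.5, -2.7]
opening: 20.2
```

>>> servo_tool(steps=[0,0,0,5,0,0,0,0,5,0,0,0,0,5,0,0,0,0,0,0])

```text
t: 38.08
tool_pos: [568.3, -62.6, 140.6]
ee_rot: [0.033, -3.139, -0.001]
wrist_force: [-0.1, 0.2, -2.1]
opening: 19.9
```

>>> servo_tool(steps=[0,0,0,6,0,0,0,0,6,0,0,0,0,6,0,0,0,0,0,0])

```text
t: 38.42
tool_pos: [568.2, -62.6, 122.3]
ee_rot: [0.033, -3.139, -0.001]
wrist_force: [-0.8, 0.4, -2.4]
opening: 20.2
```

>>> servo_tool(steps=[0,0,0,6,0,0,0,0,4,0,0,0,0,2,0,0,0,0,0,0,0,0,0,0,0])

```text
t: 38.83
tool_pos: [569.1, -62.8, 111.9]
ee_rot: [0.033, -3.141, -0.0]
wrist_force: [-0.3, -0.7, -1.5]
opening: 19.7
```

>>> servo_tool(steps=[0,0,0,1,0,0,0,0,1,0,0,0,0,0,0])

```text
t: 39.08
tool_pos: [569.3, -62.8, 110.0]
ee_rot: [-0.033, 3.141, 0.0]
wrist_force: [-0.5, 0.8, -2.3]
opening: 20.1
```

>>> servo_tool(steps=[0,0,0,1,0,0,0,0,0,0,0,0,0,0,0])

```text
t: 39.33
tool_pos: [569.2, -62.8, 109.0]
ee_rot: [-0.033, 3.141, 0.0]
wrist_force: [0.6, 0.5, -1.4]
opening: 20.1
```

>>> servo_tool(steps=[0,0,0,1.5,0,0,0,0,0,0,0,0,0,0,0])

```text
t: 39.58
tool_pos: [569.5, -63.0, 107.9]
ee_rot: [-0.033, 3.141, -0.001]
wrist_force: [-0.5, -1.0, 2.8]
opening: 20.0
```

Contact. I'll release, lift, and move back to look.

>>> servo_tool(steps=[0,0,0,-1,0,0.4,0,0,0,0,0.4,0,0,0,0,0.4,0,0,0,0,0.4,0,0,-10,0,0.4,0,0,-35,0,0.4,0,0,-35,0,0.5,10,35,-30,0,0.5,-10,35,-10,0,0.5,-10,35,0,0])

```text
t: 40.42
tool_pos: [580.1, 38.7, 230.3]
ee_rot: [-0.03, 3.134, -0.0]
wrist_force: [0.5, -0.8, -0.1]
opening: 42.5
```

```bash
python3 - <<'E'
from h import *
im=snap('wrist','w27.png')
g=cad(0,331)
plan([(g[0],g[1],220,np.pi/2+CA)],.6)
E
```

```text
t 40.47 pos [580.9  45.6 228.4] jaw 1.597 open 42.7 q6 [-0.03 -0.06] F [ 1.5  4.2 -0.2]
(np.float64(598.8502330963413), np.float64(267.8249171437595), 220, 1.5920963267948967) 6
0.6,-4,37,2,0,0.6,-4,37,2,0,0.6,-4,37,1,0,0.6,-4,37,2,0,0.6,-4,37,1,0,0.6,-3.7,36.6,1.8,0.005
```

View pics/w27.png

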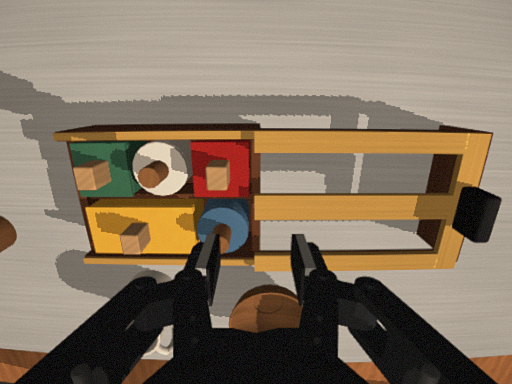

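>>> servo_tool(steps=[0.6,-4,37,2,0,0.6,-4,37,2,0,0.6,-4,37,1,0,0.6,-4,37,2,0,0.6,-4,37,1,0,0.6,-4,36,2,0,0.6,0,0,0,0,0.6,0,0,0,0])

```text
t: 41.13
tool_pos: [597.1, 261.6, 214.9]
ee_rot: [0.039, -3.141, 0.0]
wrist_force: [0.3, -0.3, 0.4]
opening: 51.2
```

```bash
python3 - <<'E'
from h import *
g=cad(0,331)
plan([(g[0],g[1],118,np.pi/2+CA)],.6)
im=snap('wrist','w28.png'); 
im=snap('scene','s28.png')[:,:,::-1]; cv2.imwrite('pics/s28c.png',cv2.resize(im[90:270,190:350],None,fx=3.3,fy=3.3,interpolation=cv2.INTER_CUBIC))
im=snap('top','t28.png')[:,:,::-1]; cv2.imwrite('pics/t28c.png',cv2.resize(im[150:245,140:340],None,fx=4,fy=4,interpolation=cv2.INTER_CUBIC))
E
```

```text
t 41.13 pos [597.1 261.6 214.9] jaw 1.596 open 51.2 q6 [0.32 0.29] F [ 0.3 -0.3  0.4]
(np.float64(598.8502330963413), np.float64(267.8249171437595), 118, 1.5920963267948967) 3
0.6,-1,2,32,0,0.6,-0,2,32,0,0.6,-0.9,2.2,32.9,0.003
```

View pics/s28c.png

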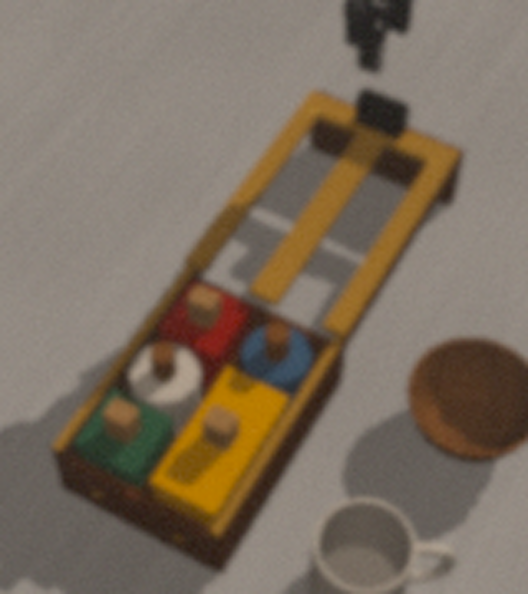

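View pics/t28c.png

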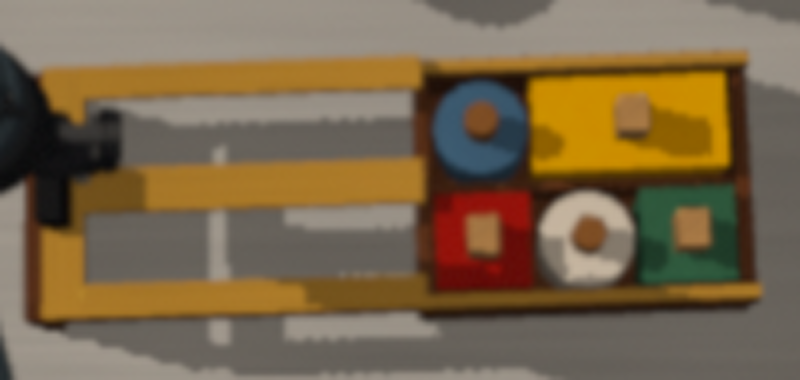

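View pics/w28.png

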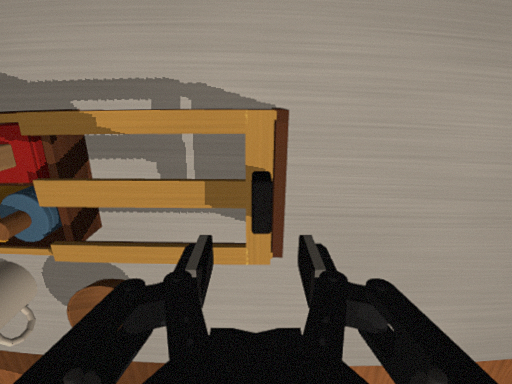

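>>> servo_tool(steps=[0.6,-1,2,32,0,0.6,0,2,32,0,0.6,0,2,30,0,0.6,0,0,0,0,0,0,0,0,0,0,0,0,0,0,0,0,0,0,0,0,0,0,0,0,0,0,0,0,0])

```text
t: 42.03
tool_pos: [600.1, 265.8, 124.1]
ee_rot: [-0.032, 3.137, 0.001]
wrist_force: [-1.5, -1.1, 7.1]
opening: 16.9
```

>>> servo_tool(steps=[0,0,-15,0,0,0,0,-25,0,0,0,0,-25,0,0,0,0,-25,0,0,0,0,-10,0,0,0,0,0,0,0])

```text
t: 42.53
tool_pos: [602.1, 163.4, 124.0]
ee_rot: [-0.029, 3.137, -0.001]
wrist_force: [-2.0, -2.1, 7.3]
opening: 17.2
```

```bash
python3 - <<'E'
from h import *
g=cad(0,121)
plan([(g[0],g[1],120,np.pi/2+CA)],0)
im=snap('wrist','w29.png')
E
```

```text
t 42.53 pos [602.1 163.4 124. ] jaw 1.589 open 17.2 q6 [0.16 0.15] F [-2.  -2.1  7.3]
(np.float64(603.3228948781187), np.float64(57.87255279273382), 120, 1.5920963267948967) 3
0,0,-35,1,-0,0,0,-35,2,-0,0,0.8,-35.6,1.1,-0.003
```

View pics/w29.png

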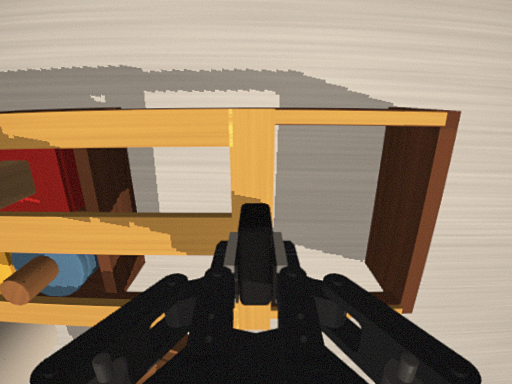

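>>> servo_tool(steps=[0,0,-20,0,0,0,0,-25,0,0,0,0,-25,0,0,0,0,-20,0,0,0,0,-10,0,0,0,0,-3,0,0,0,0,0,0,0])

```text
t: 43.17
tool_pos: [604.1, 61.4, 124.0]
ee_rot: [-0.031, 3.137, -0.001]
wrist_force: [-3.0, -2.8, 9.0]
opening: 17.0
```

>>> servo_tool(steps=[0,0,-2,0,0,0,0,-2,0,0,0,0,0,0,0])

```text
t: 43.42
tool_pos: [604.1, 58.9, 124.0]
ee_rot: [-0.033, 3.137, 0.001]
wrist_force: [-3.5, 1.6, 8.4]
opening: 17.1
```

>>> servo_tool(steps=[0,0,-2,0,0,0,0,-1,0,0,0,0,0,0,0])

```text
t: 43.67
tool_pos: [604.2, 57.6, 124.1]
ee_rot: [-0.034, 3.137, 0.006]
wrist_force: [-2.8, 6.0, 9.5]
opening: 16.9
```

>>> servo_tool(steps=[0,0,-2,0,0,0,0,-1,0,0,0,0,0,0,0])

```text
t: 43.92
tool_pos: [604.2, 57.5, 124.1]
ee_rot: [-0.037, 3.137, 0.015]
wrist_force: [-2.9, 14.5, 9.6]
opening: 17.0
```

>>> servo_tool(steps=[0,0,2,0,0,0.4,0,0,0,0,0.4,0,0,0,0,0.4,0,0,0,0,0.4,0,0,-20,0,0.4,0,0,-40,0,0.4,0,0,-40,0,0.4,20,20,-20,0,0.4,30,25,0,0,0.4,30,25,0,0])

```text
t: 44.75
tool_pos: [522.8, 123.0, 243.1]
ee_rot: [-0.029, 3.136, 0.001]
wrist_force: [-0.8, 0.7, -0.1]
opening: 34.2
```

>>> servo_tool(steps=[0.4,30,20,0,0,0.4,30,20,0,0,0.4,30,20,0,0,0.4,10,20,0,0,0.4,0,0,0,0,0.4,0,0,0,0])

```text
t: 45.25
tool_pos: [419.4, 201.3, 241.3]
ee_rot: [-0.036, 3.14, -0.0]
wrist_force: [-0.4, -1.3, 0.2]
opening: 34.0
```

```bash
python3 - <<'E'
from h import *
s,p,R=pose();print(s['t'],p,s['wrist_force'])
im=snap('top','t30.png')[:,:,::-1]; cv2.imwrite('pics/t30c.png',cv2.resize(im[150:245,140:340],None,fx=4,fy=4,interpolation=cv2.INTER_CUBIC))
im=snap('scene','s30.png')[:,:,::-1]; cv2.imwrite('pics/s30c.png',cv2.resize(im[90:350,120:370],None,fx=2.3,fy=2.3,interpolation=cv2.INTER_CUBIC))
snap('wrist','w30.png')
for j in (0,.0,): print(proj([[*cad(80,134),88],[*cad(-80,134),88],[*cad(80,108),88],[*cad(-59,108),88]])*4-np.array([560,600]))
E
```

```text
45.25 [419.44072251 201.33923477 241.28158173] [-0.37640806 -1.28113656  0.18453794]
[[363.24367126  57.12849429]
 [369.84488102 309.65642838]
 [404.34710125  55.72524373]
 [410.82750435 274.53056708]]
[[363.24367126  57.12849429]
 [369.84488102 309.65642838]
 [404.34710125  55.72524373]
 [410.82750435 274.53056708]]
```

View pics/t30c.png

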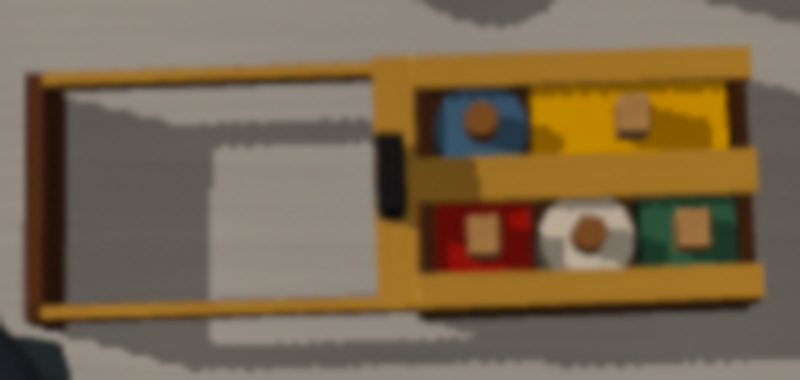

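View pics/s30c.png

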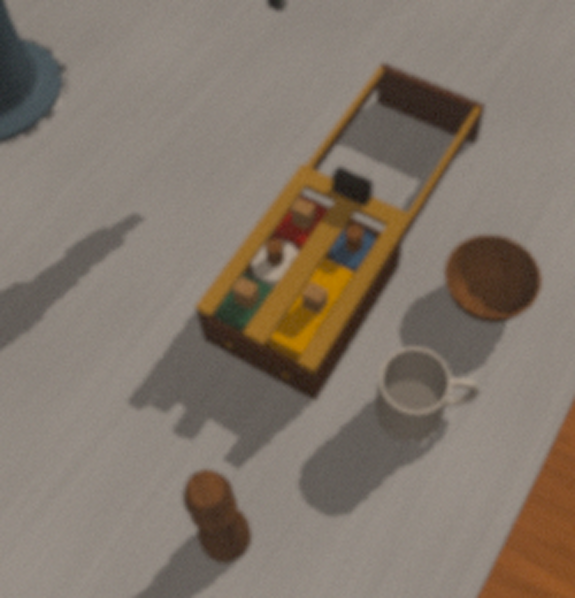

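```bash
python3 - <<'E'
from h import *
f=lambda u,v:(u/4+140-.4,v/4+150-.4)
def L(u,v):return toloc(unproj([f(u,v)],88)[0])
print(L(40,72),L(42,318),L(373,60),L(379,308)); print('ticks: tips open',L(421,60),L(427,280),'now',L(750,50),L(763,266), 'partial start', L(648,51),L(269,62))
print(manip.state()['t'])
E
```

```text
[ 78.9 341.1] [-77.9 339.6] [ 79.  128.9] [-78.1 129.3]
ticks: tips open [77.9 98.5] [-61.7  99. ] now [  77.5 -110.1] [ -60.3 -110.1] partial start [ 78.9 -45.2] [ 80.  194.7]
45.4
```

```bash
python3 -c "
from plant import manip
print(manip.finish_job())"
```

```text
the job is handed in; nothing more can be done
None
```

The comb is locked over all five packed pieces and the job is handed in; `finish_job` gave no verdict. It took about 45 s of the 200 s.

**What I did:**
- I slid the comb open until it pressed on its end stop.
- In the far lane I stood the long tin and the blue jar. In the near lane I stood the green tin, the white jar and the red tin.
- I then slid the comb back to the locked stop, let go and moved the arm clear.

**Last checks:**
- **Comb:** about 15 N of push resistance at both end stops. Travel between them was 210.4 mm by the arm and about 210 mm in the top picture.
- **Pieces:** all five look upright and flat in their lanes in the top and scene pictures.
- **Bystanders:** the mill, bowl and mug look unmoved. I judged that from the pictures and did not measure it.
- **Arm:** clear of everything, with wrist force near zero.

**What went wrong or disagreed:**
- On the first try the long tin caught the far side wall, with 69 N at the wrist, and slipped a few millimetres in the grip. I lifted it, corrected the position and set it down without further trouble.
- The wrist and top cameras disagreed by up to about 5 mm along the caddy's length. I settled that with the comb's end stop and close-up wrist views.

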